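# Pack the sample carrier for the analysis run

## Robot

A 7-joint arm with a two-finger parallel gripper is mounted at the origin on a cart in front of the work surface, level with it; the furniture and walls round the work are solid. World frame = base frame: x ahead of the robot, y to its left, z up, the work surface at z = 0. Lengths are in m, angles in rad, forces in N, time in s.
With the tool pointing down it reaches from about 0.425 to 0.825 m from the base axis. Payload 3.6 kg.
Tool frame: the origin (TCP) lies midway between the tips of the shut fingers; the grasp point (between the pads) lies robot.grasp_offset behind it (robot.grasp_offset is the distance from the TCP to the grasp point, in m); z points along the fingers, y is the line along which they close (so a half turn about z gives the same grasp; the last joint's range is limited). The gripper opens to 85 mm and grips with 20 to 120 N. Pads are 22 mm wide; open, the fingers measure 114 mm over their backs; the gripper's body (76 mm by 85 mm) begins 54 mm behind the grasp point. The pads swing forward as they close: fully open they stand 13 mm farther back than shut.
Start: joints at [1.312, 0.615, -0.013, 1.423, 0.008, 1.103, -0.04], TCP at [0.149, -0.633, 0.231] pointing down, gripper open.
Joint ranges: [-3.12, 3.12], [-0.3, 2.06], [-1.34, 1.32], [0.26, 2.42], [-1.36, 4.5], [0.01, 1.98], [-2.84, 2.84]. Speed limits (rad/s): [2.79, 2.79, 3.14, 3.14, 3.14, 3.14, 3.14].

## Interface

Orientations are given as [roll, pitch, yaw] about the fixed x, y, z axes, in that order (R = Rz(yaw) Ry(pitch) Rx(roll)).
In Python, from workcell import robot gives the robot as it stands.
- The arm moves only by the tool move_arm, never from a script. Its argument "motion" is a list of rows, each an object with "delta_pos": the shift along the world's x, y, z as a fraction of full scale, a list of three; "yaw": the turn about the world's z as a fraction of full scale. A call has exactly 10 rows; each row is the pose to reach, as a shift and turn from the pose commanded when the call began; what a row does not reach only later rows make up. Full scale, the value 1, is 200 mm for a shift and 30 degrees for a turn. A row lasts 1/10 s, in which the tool goes at most 50 mm and 8.59 degrees, less where a joint would pass 70% of its speed; a pose out of reach is approached as far as the arm can. A call with a number of a shift or a turn outside -1 to 1 is refused whole. A call with a gripper value outside its range is refused whole. "gripper" is the closure, from -1 (fully open) to 1 (shut), set as the call begins (left out, the last holds). The fingers move at their own pace and stop on an object; "newtons" is the grip in N (left out, the last holds). Time passes only in rows, so rows that repeat a pose let the fingers close, or fill a call up. It gives the time, the measured TCP pose, the force, the opening and the grip force at its end, in the units of the state.
- robot.observe(): the state, without advancing time (a new reading comes with each control period).
- robot.get_image(name): name is "side" or "top"; returns a dict with "image" (384x512x3 uint8, blue, green, red), "depth" (384x512 float32, m along the optical axis (not along the pixel's ray), 0 where there is no reading), "intrinsics" (3x3 intrinsics, pixels), "view" (4x4, takes a point from world to camera coordinates). Camera axes: x right, y down, z forward; pixel columns grow to the right and rows downward; lengths in m; the calibration is good to about 2 mm. A picture is of the moment at which its call begins.
- robot.job_done(): hands the job in; it is judged then, once.
Trained networks look in a picture, given as the dict that the camera call returned (one of the last four; its "shot" number tells which), for a name from the list of things; names that differ only in an ending like _2 or _b are one class to them, and where a whole thing is asked for, a point or a joint stands for the part that bears it (a point fixed in the world has none). Each returns a list of dicts, best first, with "conf" (0 to 1); they miss things now and then, are a little off and sometimes report something else, mostly with a low value. They report only what shows in the picture. A call takes as long as a camera call.
- robot.masks_of(picture, target): "pixels" (384x512 bool, what is visible of it).
- robot.spot_point(picture, target): "location" ([x, y, z] in m, in the coordinates of the camera as it stood for that picture, good to about 4 mm: a listed point, or the origin of a listed thing).
The state is a dict: "t": time; "joints": joint angles; "qd": joint speeds; "effort": joint torques, N m; "position": TCP position; "orientation": TCP orientation; "wrist_force": force on the tool from outside, world axes, zero at the start; "moment": the same for the moment, N m; "grip_width": finger opening in m; "grasp_force": force on a finger pad.
Only numpy, scipy, OpenCV 4.12 (cv2) and the standard library are available. Lean on these libraries where they do the work, as an engineer would, in place of code of your own. Each camera call takes 0.05 s, during which the arm holds its last target. There are 200 camera calls.

## Task

Pack the grey carry tray for the next analysis run: stand the two white-capped sample vials upright in the white two-cell holder, one in each cell, stand the smallest amber bottle upright in the round white cup, and press the marker into the pair of spring clips until its barrel has snapped home in both. The black-capped vials and the larger amber bottle next to them belong to the bench: leave them standing where they are, and knock nothing over.

Things in the scene. Friction and masses are not known exactly. Their poses are not given: they have to be found in the camera images.
- vial_white_a: screw-cap glass vial with a white cap and pale yellow contents, 24 mm diameter, 48 mm tall (cap 22 mm diameter, top 13 mm), standing on the 2 mm blue-green mat; origin at the centre of its underside, z up along it; 18 g. To be packed, in either cell
- vial_white_b: screw-cap glass vial with a white cap and pale yellow contents, 24 mm diameter, 48 mm tall (cap 22 mm diameter, top 13 mm), standing on the 2 mm blue-green mat; origin at the centre of its underside, z up along it; 18 g. To be packed, in the other cell
- vial_black_a: screw-cap glass vial with a black cap and pink contents, 24 mm diameter, 48 mm tall (cap 22 mm diameter, top 13 mm), standing on the 2 mm blue-green mat; origin at the centre of its underside, z up along it; loose. A look-alike that stays where it is
- vial_black_b: screw-cap glass vial with a black cap and pink contents, 24 mm diameter, 48 mm tall (cap 22 mm diameter, top 13 mm), standing on the 2 mm blue-green mat; origin at the centre of its underside, z up along it; loose. A look-alike that stays where it is
- amber_small: the smallest amber bottle with a black cap, 48 mm diameter up to 85 mm height, 103 mm tall, 0.2 kg, standing on the 2 mm mat; origin at the centre of its underside, z up along it. To be packed in the cup
- amber_large: larger amber bottle with a black cap, 66 mm diameter, 150 mm tall, loose, standing near the small one; origin at the centre of its underside. A look-alike that stays where it is (others like it stand fixed along the back). A steel rail crosses behind, 0.34 m over the worktop and 0.70 m ahead of the robot
- marker_barrel (a point): felt marker lying on the 2 mm mat, 134 mm long, 16 mm thick, white barrel, squarish blue cap, 15 g. The point is on its axis in the middle of the white barrel, 10 mm over the worktop at the start; y along the marker: barrel 43 mm to either side of the point, then the cap, to 91 mm at -y. z up. Grip it here, across the barrel
- vial_holder: white open holder with two cells, fixed in the tray, 91 (x) by 50 (y) mm, 22 mm high; origin under its centre, 4 mm over the worktop, z up. Cell centres at x = +21.5 and -21.5 mm, y = 0; a cell is 38 (x) by 40 (y) mm inside, its floor 5 mm over the origin
- bottle_holder: round white cup fixed in the tray, 74 mm outside, 64 mm inside, 26 mm high; origin under its centre, 4 mm over the worktop, z up; inner floor 4 mm over the origin. It stands 110 mm from the vial holder's middle, to its left or right. The grey tray (236 by 210 mm) has a rim 25 mm high, 45 mm in front of the pen strip's middle line
- pen_clips: strip with two steel spring clips at y = +-30 mm, each 10 mm long and 43 mm high, flared open upward; origin under its centre, 4 mm over the worktop; y along the strip and the clipped marker (cap at either end). Marker pressed straight down with its axis over the strip: meets the lips at 42 mm, takes 5 to 18 N, home at 30 mm over the origin. Fingers have 50 mm between the clips, strip 5 mm thick

How it is judged:
By the outcome, as a careful person would: the job done as asked, in the order asked, and still so for the second after the job is handed in, with the robot touching nothing.
It also fails if it takes over 120 s, if anything falls off the work surface, if the arm or the gripper's body presses on something with over 40 N, if the wrist force passes 120 N, or if a joint passes its speed limit or range.

## Working session

There is one attempt and no reset: what is moved stays moved. The work goes in short steps, Python scripts to look and compute and a tool call to move; the robot and the scene stay as the last step left them, time stands still between calls to the robot, and variables do not carry over. Pictures are saved under pics/ and viewed, at most 14 in all, crops included, and the job is handed in when it is done.

Besides the shell and the picture viewer there is one more tool, called after "Request:" as name([rows], argument=value, ...), one row to a line, values as JSON. move_arm: Moves the arm, as the interface text tells. Shift numbers are shares of 200 mm and turn numbers shares of 30 degrees, none past 1 either way. Its arguments: {"type":"object","properties":{"motion":{"type":"array","items":{"type":"object","properties":{"delta_pos":{"type":"array","items":{"type":"number"}},"yaw":{"type":"number"}}}},"gripper":{"type":"number"},"newtons":{"type":"number"}},"required":["motion"]}

```bash
mkdir -p pics; ls; cat > h.py <<'E'
import numpy as np, cv2
from workcell import robot
def w(p,c): return (np.linalg.inv(p["view"])@np.r_[c,1])[:3]
def cloud(p,m):
    d=p["depth"]; m=m&(d>0); v,u=np.nonzero(m); z=d[m]; K=p["intrinsics"]
    c=np.stack([(u-K[0,2])/K[0,0]*z,(v-K[1,2])/K[1,1]*z,z,np.ones_like(z)])
    return (np.linalg.inv(p["view"])@c)[:3].T
E
python3 - <<'E'
from h import *
print(robot.observe(), robot.grasp_offset)
for n in ("top","side"):
    p=robot.get_image(n); cv2.imwrite(f"pics/{n}0.png",p["image"])
    print(n, np.linalg.inv(p["view"]).round(3).tolist(), p["intrinsics"].tolist())
    for t in ("vial_white_a","vial_black_a","amber_small","amber_large","marker_barrel","vial_holder","bottle_holder","pen_clips"):
        s=robot.spot_point(p,t); print(t,[(round(x["conf"],2),w(p,x["location"]).round(3).tolist()) for x in s[:4]])
        for x in robot.masks_of(p,t)[:3]:
            c=cloud(p,x["pixels"]); v,u=np.nonzero(x["pixels"])
            if len(c): print("   m",round(x["conf"],2),len(c),"px",int(u.mean()),int(v.mean()),"lo",np.percentile(c,3,axis=0).round(3),"hi",np.percentile(c,97,axis=0).round(3))
E
```

```text
pics
{'t': 0.0, 'joints': array([ 1.31252826,  0.61594791, -0.01262918,  1.42492931,  0.00808195,
        1.10340345, -0.04039967]), 'qd': array([-0.00032995, -0.00068357, -0.00194948,  0.00010762,  0.00094131,
       -0.00073204,  0.00076256]), 'effort': array([-3.30185212e-04, -4.69214559e+01,  2.58889943e-01, -1.71032739e+01,
        9.84510320e-03,  9.65724379e-03,  1.17722655e-05]), 'position': array([ 0.14914479, -0.63185539,  0.23010941]), 'orientation': array([-3.13895425e+00,  1.59017940e-05,  2.31837468e-01]), 'wrist_force': array([-0.09313644,  0.70325485,  0.69133101]), 'moment': array([-0.02918096,  0.02203527, -0.04397955]), 'grasp_force': 0.0, 'grip_width': 0.08520573758457461} 0.0187
top [[0.021, -0.991, 0.132, 0.377], [-0.999, -0.024, -0.022, -0.054], [0.025, -0.132, -0.991, 1.148], [0.0, 0.0, 0.0, 1.0]] [[355.6151500375866, 0.0, 261.97077413459454], [0.0, 355.6151500375866, 194.0379607334286], [0.0, 0.0, 1.0]]
vial_white_a [(0.45, [0.466, -0.117, -0.001]), (0.42, [0.452, -0.019, 0.004])]
   m 0.51 48 px 272 213 lo [ 0.455 -0.122  0.013] hi [ 0.474 -0.102  0.052]
via
[... 2004 characters left out ...]
 0.424 -0.228  0.006] hi [ 0.445 -0.211  0.051]
marker_barrel [(0.51, [0.451, -0.445, 0.009])]
   m 0.69 228 px 242 266 lo [ 0.442 -0.486  0.012] hi [ 0.469 -0.367  0.02 ]
vial_holder [(0.51, [0.559, 0.279, 0.005])]
   m 0.72 222 px 242 160 lo [0.514 0.247 0.007] hi [0.599 0.304 0.028]
   m 0.4 193 px 226 239 lo [ 0.421 -0.333  0.002] hi [ 0.441 -0.258  0.051]
bottle_holder [(0.47, [0.561, 0.163, 0.003])]
   m 0.62 147 px 245 169 lo [0.528 0.129 0.009] hi [0.578 0.203 0.03 ]
pen_clips [(0.67, [0.461, 0.221, 0.003]), (0.37, [0.466, -0.114, -0.0])]
   m 0.49 100 px 219 167 lo [0.45  0.178 0.004] hi [0.476 0.296 0.042]
   m 0.41 170 px 223 220 lo [ 0.424 -0.228  0.002] hi [ 0.445 -0.174  0.051]
```

```bash
python3 - <<'E'
from h import *
a=cv2.imread("pics/top0.png");cv2.imwrite("pics/top0c.png",cv2.resize(a[120:270,100:420],None,fx=2.5,fy=2.5,interpolation=cv2.INTER_CUBIC))
# refine: marker yaw, clips yaw, holder
P={n:robot.get_image(n) for n in("top","side")}
for n,p in P.items():
    for t in ("marker_barrel","vial_holder","pen_clips"):
        c=cloud(p,robot.masks_of(p,t)[0]["pixels"])
        if t!="marker_barrel": c=c[(c[:,2]>(.02 if t=="vial_holder" else .035))&(c[:,2]<.06)]
        r=cv2.minAreaRect((c[:,:2]*1000).astype(np.float32)); print(n,t,len(c),r)
    for t in("vial_white_a","amber_small"):
        print(t,[(round(x["conf"],2),w(p,x["location"]).round(3).tolist()) for x in robot.spot_point(p,t)])
E
```

```text
top marker_barrel 204 ((458.4967956542969, -419.0540466308594), (129.17654418945312, 18.86430549621582), 80.95316314697266)
top vial_holder 136 ((559.650634765625, 276.7904052734375), (90.62818145751953, 47.95041275024414), 2.667259693145752)
top pen_clips 28 ((463.4234924316406, 223.92556762695312), (21.7699031829834, 68.53174591064453), 4.075368881225586)
vial_white_a [(0.62, [0.467, -0.118, 0.002]), (0.5, [0.453, -0.025, 0.001])]
amber_small [(0.75, [0.577, -0.231, 0.002])]
side marker_barrel 191 ((455.83282470703125, -426.2037353515625), (124.42915344238281, 14.302001953125), 81.53096771240234)
side vial_holder 127 ((560.0269775390625, 247.13775634765625), (91.47933959960938, 118.70325469970703), 5.686751842498779)
side pen_clips 5 ((452.9093933105469, 191.26617431640625), (7.078172206878662, 2.924565553665161), 55.679317474365234)
vial_white_a [(0.6, [0.454, -0.02, -0.002]), (0.59, [0.467, -0.117, 0.003]), (0.29, [0.461, 0.222, 0.004])]
amber_small [(0.97, [0.582, -0.226, 0.003]), (0.28, [0.571, -0.044, 0.005])]
```

View pics/top0c.png

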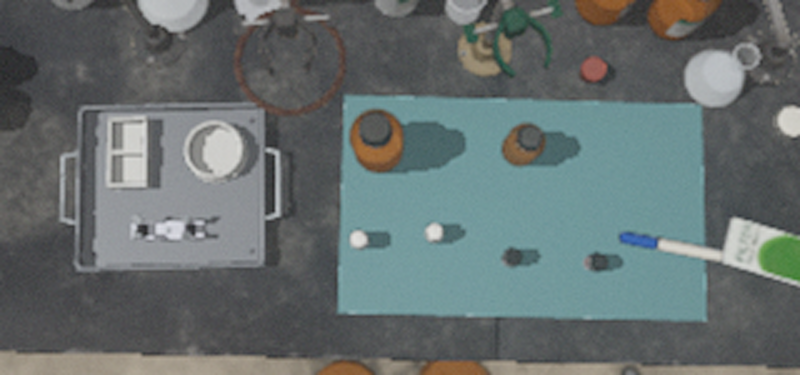

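View pics/side0.png

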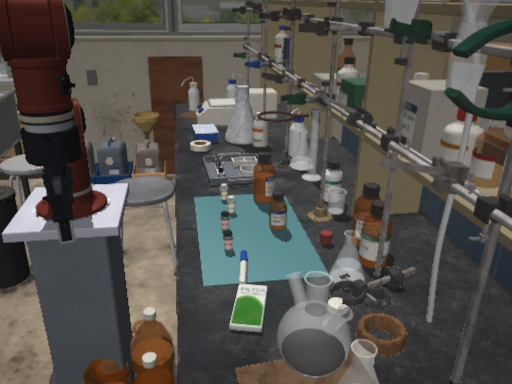

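The crop shows the tray on the left: two-cell holder at (127,150), cup at (215,150) and clips at (175,228). On the mat are white caps at (360,240) and (435,232), black caps at (512,257) and (597,262), and the marker at (670,247) with its barrel end against a filter box at (760,250). The side view confirms this layout, with a rail and rings at the back. I'll check obstacle heights and average the positions.

```bash
python3 - <<'E'
from h import *
from collections import defaultdict
A=defaultdict(list)
for k in range(5):
    for n in("top","side"):
        p=robot.get_image(n)
        for t in ("vial_white_a","amber_small","marker_barrel","vial_holder","bottle_holder","pen_clips"):
            for x in robot.spot_point(p,t):
                q=w(p,x["location"])
                if x["conf"]<.4: continue
                if t=="vial_white_a":
                    A[n,"wa" if q[1]<-.07 else "wb"].append(q)
                else: A[n,t].append(q)
for k,v in sorted(A.items(),key=lambda z:z[0][1]): print(k,len(v),np.median(v,0).round(4))
p=robot.get_image("top"); c=cloud(p,p["depth"]>0)
print("heightmap max cm, rows x .38..0.74 step .04; cols y .44..-.68 step .04 (left to right)")
ys=np.arange(.44,-.68,-.04)
print("      "+" ".join(f"{int(round(y*100)):4d}" for y in ys))
for x in np.arange(.38,.78,.04):
    r=[]
    for y in ys:
        m=(abs(c[:,0]-x)<.02)&(abs(c[:,1]-y)<.02); r.append(c[m,2].max()*100 if m.any() else -9)
    print(f"{x:.2f}  "+" ".join(f"{z:4.0f}" for z in r))
for y in np.arange(-.46,-.56,-.01):
    m=(abs(c[:,0]-.45)<.03)&(abs(c[:,1]-y)<.005); print(round(y,3),np.percentile(c[m,2],95).round(3))
E
```

```text
('top', 'amber_small') 5 [ 0.5774 -0.2283  0.0014]
('side', 'amber_small') 7 [ 0.5824 -0.2253  0.0008]
('top', 'bottle_holder') 6 [0.5628 0.1666 0.0055]
('side', 'bottle_holder') 5 [0.5627 0.1639 0.0041]
('top', 'marker_barrel') 5 [ 0.4534 -0.4423  0.0091]
('side', 'marker_barrel') 7 [ 0.45   -0.4459  0.0105]
('top', 'pen_clips') 5 [0.4609 0.2233 0.0056]
('side', 'pen_clips') 5 [0.46   0.2219 0.0035]
('top', 'vial_holder') 6 [0.5601 0.2783 0.005 ]
('side', 'vial_holder') 5 [0.559  0.2768 0.0044]
('side', 'wa') 6 [ 0.4661 -0.1163  0.0032]
('top', 'wa') 5 [ 0.4643 -0.1155  0.0024]
('side', 'wb') 5 [ 0.4542 -0.0218 -0.0024]
('top', 'wb') 4 [ 0.453  -0.0192  0.0029]
heightmap max cm, rows x .38..0.74 step .04; cols y .44..-.68 step .04 (left to right)
        44   40   36   32   28   24   20   16   12    8    4    0   -4   -8  -12  -16  -20  -24  -28  -32  -36  -40  -44  -48  -52  -56  -60  -64  -68
0.38     3    1    1    1    0    1    1    1    1    0    1    1    1    1    1    1    1    1    1    1    1    1    1    1    0    1    0    0    0
0.42     3    1    0    3    3    3    3
[... 749 characters left out ...]
3   54   54   25   37   37   54   55   55   34   36   35    8    1   52   54   54   52    1    1    2    2   12   13
0.66    35   54    0    1    1   63   63   63   53   25   37   53   55   55    1   36   35    1    1    3   36   53    6   12    6    2    1   12   12
0.70    35   54   53   63   63   68   54   53   53   53   53   54   53   54   53   70   70   53   53   53   53   54   53   53   53   49   35   35   35
0.74     1   52   62    1   52   53   53    1   24    1   52   52    9    9   53   67   35    0    1   13   12   53   16    1    1   35   35   12    0
-0.46 0.019
-0.47 0.019
-0.48 0.018
-0.49 0.015
-0.5 0.017
-0.51 0.017
-0.52 0.016
-0.53 0.017
-0.54 0.017
-0.55 0.017
-0.56 0.018
```

Request:
move_arm([
  {"delta_pos": [0.2, 0.03, 0.1], "yaw": -0.1},
  {"delta_pos": [0.4, 0.12, 0.15], "yaw": -0.2},
  {"delta_pos": [0.6, 0.22, 0.15], "yaw": -0.3},
  {"delta_pos": [0.8, 0.35, 0.15], "yaw": -0.4},
  {"delta_pos": [0.95, 0.5, 0.15], "yaw": -0.44},
  {"delta_pos": [1, 0.7, 0.15], "yaw": -0.44},
  {"delta_pos": [1, 0.9, 0.15], "yaw": -0.44},
  {"delta_pos": [1, 1, 0.15], "yaw": -0.44},
  {"delta_pos": [1, 1, 0.15], "yaw": -0.44},
  {"delta_pos": [1, 1, 0.15], "yaw": -0.44},
], gripper=-1, newtons=30)

```text
t: 6.85
position: [0.3494, -0.4332, 0.2618]
orientation: [3.14, -0.0, 0.002]
wrist_force: [-0.8, -0.5, -0.3]
grip_width: 0.0852
grasp_force: 0.0
```

```bash
python3 - <<'E'
from h import *
for n in ("top","side"):
    p=robot.get_image(n); c=cloud(p,p["depth"]>0)
    print(n)
    for y in np.arange(.34,-.36,-.04):
        m=(c[:,2]>.17)&(abs(c[:,1]-y)<.02)&(c[:,0]<.72)&(c[:,0]>.5)
        if m.any():
            s=c[m]; i=np.argsort(s[:,0])[:max(3,len(s)//20)]; print(round(y,2),m.sum(),"minx",s[i,0].mean().round(3),"z",s[i,2].min().round(2),s[i,2].max().round(2))
p=robot.get_image("side");cv2.imwrite("pics/side1.png",p["image"])
E
```

```text
top
0.34 250 minx 0.694 z 0.34 0.52
0.3 497 minx 0.692 z 0.62 0.63
0.26 1352 minx 0.677 z 0.62 0.63
0.22 588 minx 0.624 z 0.52 0.53
0.18 1098 minx 0.597 z 0.52 0.54
0.14 442 minx 0.601 z 0.52 0.53
0.1 408 minx 0.582 z 0.24 0.25
0.06 678 minx 0.57 z 0.24 0.25
0.02 647 minx 0.575 z 0.24 0.25
-0.02 541 minx 0.611 z 0.24 0.54
-0.06 639 minx 0.608 z 0.54 0.55
-0.1 330 minx 0.628 z 0.54 0.55
-0.14 584 minx 0.604 z 0.33 0.35
-0.18 1453 minx 0.615 z 0.33 0.35
-0.22 328 minx 0.613 z 0.34 0.35
-0.26 238 minx 0.694 z 0.34 0.53
-0.3 231 minx 0.694 z 0.34 0.53
-0.34 383 minx 0.578 z 0.52 0.53
side
0.34 10 minx 0.664 z 0.34 0.54
0.3 11 minx 0.692 z 0.34 0.34
0.26 351 minx 0.687 z 0.34 0.52
0.22 78 minx 0.685 z 0.33 0.35
0.18 118 minx 0.587 z 0.52 0.53
0.14 96 minx 0.596 z 0.52 0.53
0.1 72 minx 0.584 z 0.24 0.25
0.06 181 minx 0.57 z 0.24 0.24
0.02 261 minx 0.57 z 0.24 0.25
-0.02 142 minx 0.596 z 0.24 0.24
-0.06 170 minx 0.606 z 0.54 0.55
-0.1 93 minx 0.624 z 0.54 0.55
-0.14 80 minx 0.601 z 0.33 0.35
-0.18 1073 minx 0.606 z 0.33 0.35
-0.22 144 minx 0.597 z 0.34 0.35
-0.26 46 minx 0.692 z 0.34 0.52
-0.3 59 minx 0.692 z 0.34 0.34
-0.34 57 minx 0.574 z 0.52 0.53
```

Request:
move_arm([
  {"delta_pos": [0.1, 0.2, 0]},
  {"delta_pos": [0.2, 0.4, 0]},
  {"delta_pos": [0.3, 0.6, 0]},
  {"delta_pos": [0.4, 0.8, 0]},
  {"delta_pos": [0.5, 1, 0]},
  {"delta_pos": [0.55, 1, -0.1]},
  {"delta_pos": [0.58, 1, -0.2]},
  {"delta_pos": [0.58, 1, -0.3]},
  {"delta_pos": [0.58, 1, -0.3]},
  {"delta_pos": [0.58, 1, -0.3]},
])

```text
schema error: expected keys delta_pos, yaw
```

View pics/side1.png

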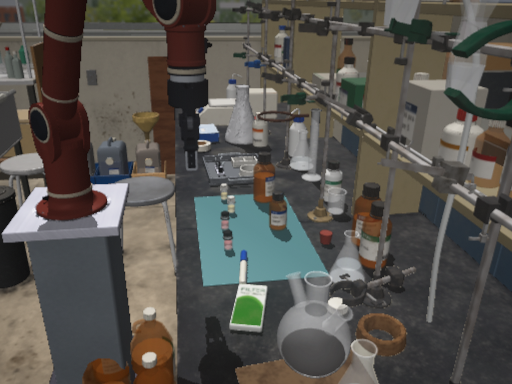

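The side view shows the arm clear of everything, now over the cart side. Ring clamps overhang near the bottle and the large amber bottle. I'll check their exact extents while starting on the vials.

```bash
python3 - <<'E'
from h import *
for n in ("top","side"):
    p=robot.get_image(n); c=cloud(p,p["depth"]>0)
    for (y0,y1) in ((-.33,-.13),(.08,.26)):
        print(n)
        for y in np.arange(y0,y1,.015):
            m=(c[:,2]>.17)&(abs(c[:,1]-y)<.0075)&(c[:,0]<.69)&(c[:,0]>.5)
            s=c[m]
            if len(s): print(round(y,3),len(s),"minx",s[:,0].min().round(3),"z@",s[s[:,0].argmin(),2].round(3),"zmin",s[:,2].min().round(2))
E
```

```text
top
-0.33 15 minx 0.62 z@ 0.522 zmin 0.52
-0.21 36 minx 0.611 z@ 0.346 zmin 0.34
-0.195 100 minx 0.599 z@ 0.348 zmin 0.33
-0.18 152 minx 0.631 z@ 0.344 zmin 0.33
-0.165 183 minx 0.588 z@ 0.339 zmin 0.33
-0.15 113 minx 0.597 z@ 0.35 zmin 0.33
-0.135 43 minx 0.621 z@ 0.34 zmin 0.33
top
0.08 73 minx 0.572 z@ 0.243 zmin 0.24
0.095 83 minx 0.58 z@ 0.243 zmin 0.24
0.11 42 minx 0.6 z@ 0.243 zmin 0.24
0.14 110 minx 0.602 z@ 0.532 zmin 0.52
0.155 100 minx 0.598 z@ 0.531 zmin 0.52
0.17 187 minx 0.63 z@ 0.52 zmin 0.51
0.185 373 minx 0.588 z@ 0.526 zmin 0.52
0.2 293 minx 0.599 z@ 0.531 zmin 0.52
0.215 186 minx 0.62 z@ 0.526 zmin 0.52
0.23 132 minx 0.62 z@ 0.527 zmin 0.52
0.245 149 minx 0.67 z@ 0.62 zmin 0.33
side
-0.225 1 minx 0.648 z@ 0.342 zmin 0.34
-0.21 63 minx 0.595 z@ 0.343 zmin 0.33
-0.195 76 minx 0.597 z@ 0.34 zmin 0.33
-0.18 94 minx 0.585 z@ 0.337 zmin 0.33
-0.165 107 minx 0.586 z@ 0.341 zmin 0.33
-0.15 45 minx 0.599 z@ 0.348 zmin 0.33
-0.135 6 minx 0.686 z@ 0.344 zmin 0.33
side
0.08 16 minx 0.577 z@ 0.241 zmin 0.24
0.095 50 minx 0.587 z@ 0.243 zmin 0.24
0.11 10 minx 0.605 z@ 0.243 zmin 0.24
0.14 41 minx 0.596 z@ 0.524 zmin 0.52
0.155 41 minx 0.597 z@ 0.521 zmin 0.52
0.17 49 minx 0.629 z@ 0.537 zmin 0.51
0.185 44 minx 0.586 z@ 0.531 zmin 0.51
0.2 7 minx 0.602 z@ 0.531 zmin 0.51
0.215 2 minx 0.686 z@ 0.519 zmin 0.52
0.23 7 minx 0.687 z@ 0.34 zmin 0.33
0.245 21 minx 0.686 z@ 0.352 zmin 0.33
```

Request:
move_arm([
  {"delta_pos": [0.1, 0.2, 0], "yaw": 0},
  {"delta_pos": [0.2, 0.4, 0], "yaw": 0},
  {"delta_pos": [0.3, 0.6, 0], "yaw": 0},
  {"delta_pos": [0.4, 0.8, 0], "yaw": 0},
  {"delta_pos": [0.5, 1, 0], "yaw": 0},
  {"delta_pos": [0.55, 1, -0.1], "yaw": 0},
  {"delta_pos": [0.58, 1, -0.2], "yaw": 0},
  {"delta_pos": [0.58, 1, -0.3], "yaw": 0},
  {"delta_pos": [0.58, 1, -0.3], "yaw": 0},
  {"delta_pos": [0.58, 1, -0.3], "yaw": 0},
])

```text
t: 8.1
position: [0.4654, -0.2332, 0.2014]
orientation: [-3.142, 0.0, 0.0]
wrist_force: [-0.3, -0.1, 0.1]
grip_width: 0.0851
grasp_force: 0.0
```

```bash
python3 - <<'E'
from h import *
t=robot.observe()["position"]; q=robot.observe()["joints"]; print(t,q.round(3))
for n in("side","top"):
    p=robot.get_image(n); c=cloud(p,p["depth"]>0)-t
    m=(abs(c[:,0])<.16)&(abs(c[:,1])<.16)&(c[:,2]>0); c=c[m]; print(n)
    for h in np.arange(0,.6,.02):
        s=c[(c[:,2]>=h)&(c[:,2]<h+.02)]
        if len(s)>3: print(round(h,2),len(s),"x",np.percentile(s[:,0],[2,98]).round(3),"y",np.percentile(s[:,1],[2,98]).round(3))
E
```

```text
[ 0.46538381 -0.23322317  0.20136886] [ 0.439  0.449 -0.023  1.835  0.014  0.857 -1.162]
side
0.0 24 x [-0.012  0.007] y [-0.051  0.049]
0.02 104 x [-0.012  0.008] y [-0.058  0.048]
0.04 77 x [-0.014  0.008] y [-0.068  0.046]
0.06 127 x [-0.018  0.01 ] y [-0.076  0.04 ]
0.08 137 x [-0.021  0.009] y [-0.075  0.036]
0.1 194 x [-0.021  0.013] y [-0.071  0.056]
0.12 255 x [-0.037  0.157] y [-0.04   0.078]
0.14 347 x [-0.038  0.156] y [-0.04  0.08]
0.16 295 x [-0.037  0.033] y [-0.038  0.01 ]
0.18 258 x [-0.035  0.029] y [-0.036 -0.006]
0.2 260 x [-0.035  0.03 ] y [-0.036 -0.005]
0.22 279 x [-0.035  0.031] y [-0.036  0.001]
0.24 273 x [-0.035  0.03 ] y [-0.035 -0.002]
0.26 291 x [-0.038  0.032] y [-0.045  0.016]
0.28 403 x [-0.056  0.044] y [-0.052  0.01 ]
0.3 561 x [-0.069  0.149] y [-0.158  0.01 ]
0.32 657 x [-0.083  0.156] y [-0.159  0.02 ]
0.34 587 x [-0.104  0.025] y [-0.041  0.03 ]
0.36 215 x [-0.116  0.001] y [-0.03   0.035]
top
0.06 63 x [-0.016  0.015] y [0.032 0.075]
0.08 54 x [-0.016  0.017] y [0.029 0.073]
0.1 122 x [-0.012  0.012] y [0.038 0.07 ]
0.12 43 x [-0.02   0.158] y [0.032 0.106]
0.14 107 x [-0.022  0.159] y [0.029 0.106]
0.16 58 x [-0.019  0.025] y [0.028 0.038]
0.18 16 x [-0.009  0.016] y [0.033 0.037]
0.2 14 x [-0.005  0.013] y [0.034 0.037]
0.28 16 x [-0.023  0.042] y [0.031 0.054]
0.3 196 x [-0.033  0.159] y [-0.16   0.058]
0.32 823 x [-0.032  0.158] y [-0.158  0.058]
0.34 604 x [-0.036  0.032] y [-0.038  0.059]
0.36 825 x [-0.054  0.004] y [-0.027  0.064]
0.38 593 x [-0.076 -0.023] y [-0.005  0.074]
0.4 653 x [-0.097 -0.045] y [0.006 0.084]
0.42 763 x [-0.119 -0.066] y [0.013 0.093]
0.44 863 x [-0.14  -0.087] y [0.024 0.102]
0.46 953 x [-0.155 -0.109] y [0.032 0.11 ]
0.48 898 x [-0.159 -0.129] y [0.043 0.109]
0.5 343 x [-0.16  -0.147] y [0.057 0.101]
```

Request:
move_arm([
  {"delta_pos": [0, 0.2, 0], "yaw": 0},
  {"delta_pos": [0, 0.4, -0.1], "yaw": 0},
  {"delta_pos": [0, 0.58, -0.2], "yaw": 0},
  {"delta_pos": [0, 0.58, -0.4], "yaw": 0},
  {"delta_pos": [0, 0.58, -0.55], "yaw": 0},
  {"delta_pos": [0, 0.58, -0.7], "yaw": 0},
  {"delta_pos": [0, 0.58, -0.8], "yaw": 0},
  {"delta_pos": [0, 0.58, -0.89], "yaw": 0},
  {"delta_pos": [0, 0.58, -0.89], "yaw": 0},
  {"delta_pos": [0, 0.58, -0.89], "yaw": 0},
])

```text
t: 9.2
position: [0.4663, -0.117, 0.0241]
orientation: [3.141, -0.002, 0.001]
wrist_force: [0.6, 0.2, -0.3]
grip_width: 0.0856
grasp_force: 0.0
```

Request:
move_arm([
  {"delta_pos": [0, 0, -0.015], "yaw": 0},
  {"delta_pos": [0, 0, -0.015], "yaw": 0},
  {"delta_pos": [0, 0, -0.015], "yaw": 0},
  {"delta_pos": [0, 0, -0.015], "yaw": 0},
  {"delta_pos": [0, 0, -0.015], "yaw": 0},
  {"delta_pos": [0, 0, -0.015], "yaw": 0},
  {"delta_pos": [0, 0, -0.015], "yaw": 0},
  {"delta_pos": [0, 0, -0.015], "yaw": 0},
  {"delta_pos": [0, 0, -0.015], "yaw": 0},
  {"delta_pos": [0, 0, -0.015], "yaw": 0},
], gripper=1, newtons=25)

```text
t: 10.2
position: [0.4656, -0.1167, 0.0207]
orientation: [3.141, -0.001, 0.001]
wrist_force: [-1.3, -0.3, 6.3]
grip_width: 0.0218
grasp_force: 27.4
```

Request:
move_arm([
  {"delta_pos": [0, 0, 0], "yaw": 0},
  {"delta_pos": [0, 0, 0], "yaw": 0},
  {"delta_pos": [0, 0, 0.1], "yaw": 0},
  {"delta_pos": [0, 0, 0.2], "yaw": 0},
  {"delta_pos": [0, 0, 0.35], "yaw": 0},
  {"delta_pos": [0, 0, 0.5], "yaw": 0},
  {"delta_pos": [0, 0.15, 0.5], "yaw": 0},
  {"delta_pos": [0, 0.35, 0.5], "yaw": 0},
  {"delta_pos": [0, 0.55, 0.5], "yaw": 0},
  {"delta_pos": [0, 0.75, 0.5], "yaw": 0},
])

```text
t: 11.2
position: [0.4649, 0.0347, 0.1201]
orientation: [-3.142, 0.0, 0.001]
wrist_force: [0.5, 1.1, -0.1]
grip_width: 0.0217
grasp_force: 26.9
```

Request:
move_arm([
  {"delta_pos": [0, 0.2, 0], "yaw": 0},
  {"delta_pos": [0, 0.4, 0], "yaw": 0},
  {"delta_pos": [0, 0.6, 0], "yaw": 0.04},
  {"delta_pos": [0.1, 0.8, 0], "yaw": 0.083},
  {"delta_pos": [0.25, 1, 0], "yaw": 0.083},
  {"delta_pos": [0.4, 1, 0], "yaw": 0.083},
  {"delta_pos": [0.55, 1, 0], "yaw": 0.083},
  {"delta_pos": [0.58, 1, 0], "yaw": 0.083},
  {"delta_pos": [0.58, 1, 0], "yaw": 0.083},
  {"delta_pos": [0.58, 1, 0], "yaw": 0.083},
])

```text
t: 12.2
position: [0.5797, 0.2333, 0.1196]
orientation: [3.141, 0.003, 0.045]
wrist_force: [-0.5, 0.5, 0.3]
grip_width: 0.0218
grasp_force: 26.9
```

Request:
move_arm([
  {"delta_pos": [0, 0.12, -0.1], "yaw": 0},
  {"delta_pos": [0, 0.22, -0.2], "yaw": 0},
  {"delta_pos": [0, 0.22, -0.3], "yaw": 0},
  {"delta_pos": [0, 0.22, -0.35], "yaw": 0},
  {"delta_pos": [0, 0.22, -0.4], "yaw": 0},
  {"delta_pos": [0, 0.22, -0.42], "yaw": 0},
  {"delta_pos": [0, 0.22, -0.44], "yaw": 0},
  {"delta_pos": [0, 0.22, -0.455], "yaw": 0},
  {"delta_pos": [0, 0.22, -0.455], "yaw": 0},
  {"delta_pos": [0, 0.22, -0.455], "yaw": 0},
])

```text
t: 13.2
position: [0.5817, 0.2775, 0.0297]
orientation: [-3.141, -0.001, 0.045]
wrist_force: [0.2, 0.3, 0.2]
grip_width: 0.0216
grasp_force: 26.9
```

```bash
python3 - <<'E'
from h import *
o=robot.observe(); print(o["position"],o["wrist_force"])
p=robot.get_image("side"); cv2.imwrite("pics/s2.png",cv2.resize(p["image"][80:230,150:350],None,fx=4,fy=4,interpolation=cv2.INTER_CUBIC))
E
```

```text
[0.58165386 0.27745655 0.02972005] [0.18361457 0.26722225 0.20845333]
```

View pics/s2.png

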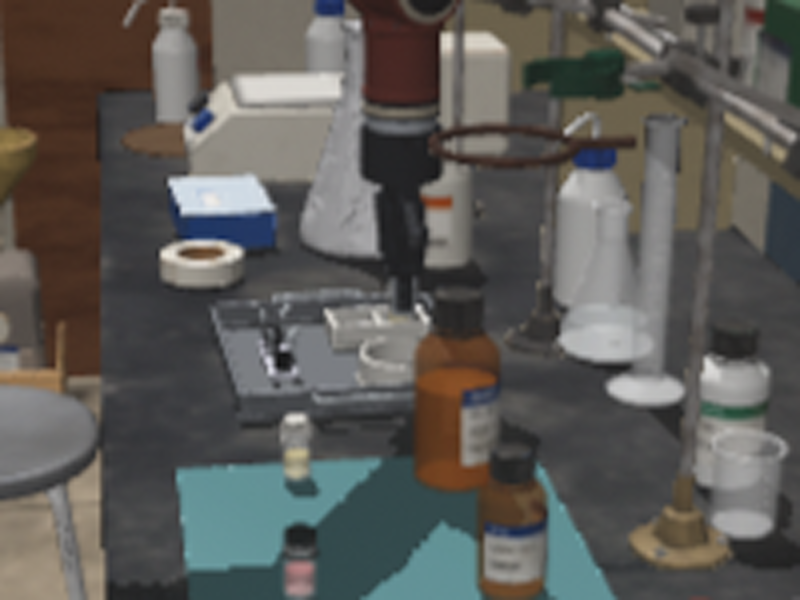

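The gripper is over the far cell (400,300 in the crop); vial_white_b stands at (297,445). Lowering 2 mm, then release.

Request:
move_arm([
  {"delta_pos": [0, 0, -0.008], "yaw": 0},
  {"delta_pos": [0, 0, -0.008], "yaw": 0},
  {"delta_pos": [0, 0, -0.008], "yaw": 0},
  {"delta_pos": [0, 0, -0.008], "yaw": 0},
  {"delta_pos": [0, 0, -0.008], "yaw": 0},
  {"delta_pos": [0, 0, -0.008], "yaw": 0},
  {"delta_pos": [0, 0, -0.008], "yaw": 0},
  {"delta_pos": [0, 0, -0.008], "yaw": 0},
  {"delta_pos": [0, 0, -0.008], "yaw": 0},
  {"delta_pos": [0, 0, -0.008], "yaw": 0},
])

```text
t: 14.25
position: [0.5815, 0.2775, 0.0278]
orientation: [-3.141, -0.0, 0.045]
wrist_force: [1.2, 0.4, 1.4]
grip_width: 0.0215
grasp_force: 27.0
```

Request:
move_arm([
  {"delta_pos": [0, 0, 0], "yaw": 0},
  {"delta_pos": [0, 0, 0], "yaw": 0},
  {"delta_pos": [0, 0, 0], "yaw": 0},
  {"delta_pos": [0, 0, 0], "yaw": 0},
  {"delta_pos": [0, 0, 0], "yaw": 0},
  {"delta_pos": [0, 0, 0.05], "yaw": 0},
  {"delta_pos": [0, 0, 0.15], "yaw": 0},
  {"delta_pos": [0, 0, 0.3], "yaw": 0},
  {"delta_pos": [0, 0, 0.5], "yaw": 0},
  {"delta_pos": [0, 0, 0.5], "yaw": 0},
], gripper=0)

```text
t: 15.25
position: [0.5855, 0.2793, 0.1349]
orientation: [-3.136, -0.013, 0.045]
wrist_force: [0.5, 0.4, 0.7]
grip_width: 0.0424
grasp_force: 0.0
```

Request:
move_arm([
  {"delta_pos": [-0.2, 0, 0], "yaw": 0},
  {"delta_pos": [-0.4, -0.1, 0], "yaw": 0},
  {"delta_pos": [-0.6, -0.25, 0], "yaw": 0},
  {"delta_pos": [-0.64, -0.45, 0], "yaw": 0},
  {"delta_pos": [-0.64, -0.65, 0], "yaw": -0.04},
  {"delta_pos": [-0.64, -0.85, 0], "yaw": -0.083},
  {"delta_pos": [-0.64, -1, 0], "yaw": -0.083},
  {"delta_pos": [-0.64, -1, 0], "yaw": -0.083},
  {"delta_pos": [-0.64, -1, 0], "yaw": -0.083},
  {"delta_pos": [-0.64, -1, 0], "yaw": -0.083},
], gripper=-1)

```text
t: 16.25
position: [0.4536, 0.0789, 0.1279]
orientation: [-3.14, -0.001, 0.004]
wrist_force: [0.0, 0.1, 0.5]
grip_width: 0.0854
grasp_force: 0.0
```

```bash
python3 - <<'E'
from h import *
o=robot.observe(); print(o["position"],o["orientation"])
for n in("top","side"):
    p=robot.get_image(n)
    print(n,[(round(x["conf"],2),w(p,x["location"]).round(3).tolist()) for x in robot.spot_point(p,"vial_white_a")])
    if n=="top": cv2.imwrite("pics/t3.png",cv2.resize(p["image"][130:270,100:300],None,fx=4,fy=4,interpolation=cv2.INTER_CUBIC))
E
```

```text
[0.45355753 0.07891242 0.12792203] [-3.14039075e+00 -7.26364552e-04  3.57054997e-03]
top [(0.56, [0.584, 0.276, 0.012]), (0.48, [0.452, -0.022, 0.004])]
side [(0.59, [0.452, -0.022, -0.002]), (0.54, [0.584, 0.278, 0.009])]
```

View pics/t3.png

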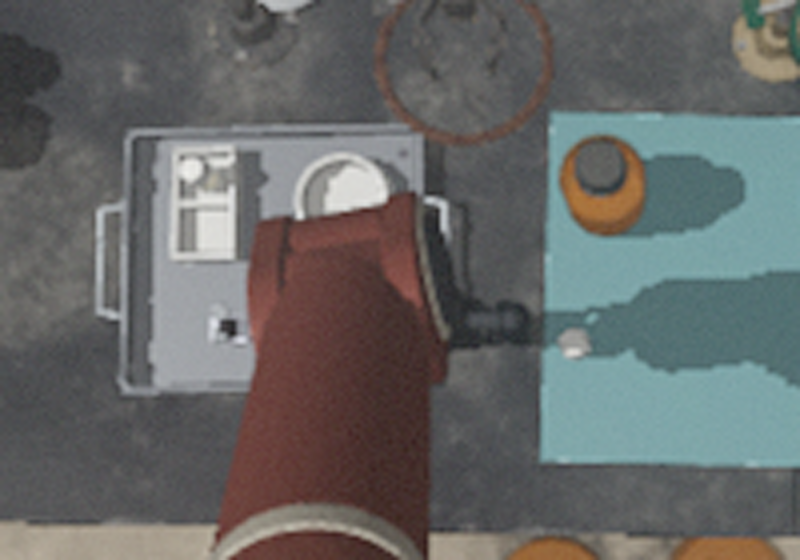

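vial_white_a stands in the far cell (190,168 in the crop), and vial_white_b is at (575,342). Fetching vial_white_b next.

Request:
move_arm([
  {"delta_pos": [0, -0.2, 0], "yaw": 0},
  {"delta_pos": [0, -0.4, 0], "yaw": 0},
  {"delta_pos": [0, -0.5, -0.05], "yaw": 0},
  {"delta_pos": [0, -0.5, -0.2], "yaw": 0},
  {"delta_pos": [0, -0.5, -0.3], "yaw": 0},
  {"delta_pos": [0, -0.5, -0.4], "yaw": 0},
  {"delta_pos": [0, -0.5, -0.48], "yaw": 0},
  {"delta_pos": [0, -0.5, -0.54], "yaw": 0},
  {"delta_pos": [0, -0.5, -0.54], "yaw": 0},
  {"delta_pos": [0, -0.5, -0.54], "yaw": 0},
])

```text
t: 17.45
position: [0.4535, -0.0221, 0.0197]
orientation: [-3.141, 0.0, 0.002]
wrist_force: [-0.0, 0.4, 0.8]
grip_width: 0.0852
grasp_force: 0.0
```

Request:
move_arm([
  {"delta_pos": [0, 0, 0], "yaw": 0},
  {"delta_pos": [0, 0, 0], "yaw": 0},
  {"delta_pos": [0, 0, 0], "yaw": 0},
  {"delta_pos": [0, 0, 0], "yaw": 0},
  {"delta_pos": [0, 0, 0], "yaw": 0},
  {"delta_pos": [0, 0, 0], "yaw": 0},
  {"delta_pos": [0, 0, 0], "yaw": 0},
  {"delta_pos": [0, 0, 0], "yaw": 0},
  {"delta_pos": [0, 0, 0], "yaw": 0},
  {"delta_pos": [0, 0, 0], "yaw": 0},
], gripper=1)

```text
t: 18.45
position: [0.4535, -0.0226, 0.02]
orientation: [-3.142, -0.001, 0.001]
wrist_force: [-0.0, 0.3, 5.3]
grip_width: 0.0218
grasp_force: 27.3
```

Request:
move_arm([
  {"delta_pos": [0, 0, 0], "yaw": 0},
  {"delta_pos": [0, 0, 0.1], "yaw": 0},
  {"delta_pos": [0, 0, 0.3], "yaw": 0},
  {"delta_pos": [0, 0, 0.5], "yaw": 0},
  {"delta_pos": [0, 0.2, 0.5], "yaw": 0},
  {"delta_pos": [0, 0.4, 0.5], "yaw": 0},
  {"delta_pos": [0, 0.6, 0.5], "yaw": 0},
  {"delta_pos": [0, 0.8, 0.5], "yaw": 0},
  {"delta_pos": [0, 1, 0.5], "yaw": 0},
  {"delta_pos": [0, 1, 0.5], "yaw": 0},
])

```text
t: 19.45
position: [0.4525, 0.1851, 0.1195]
orientation: [-3.137, -0.001, 0.013]
wrist_force: [0.0, -0.0, -0.3]
grip_width: 0.0214
grasp_force: 26.8
```

Request:
move_arm([
  {"delta_pos": [0, 0.2, 0], "yaw": 0.04},
  {"delta_pos": [0, 0.4, 0], "yaw": 0.083},
  {"delta_pos": [0.15, 0.495, 0], "yaw": 0.083},
  {"delta_pos": [0.3, 0.495, 0], "yaw": 0.083},
  {"delta_pos": [0.415, 0.495, 0], "yaw": 0.083},
  {"delta_pos": [0.415, 0.495, -0.05], "yaw": 0.083},
  {"delta_pos": [0.415, 0.495, -0.1], "yaw": 0.083},
  {"delta_pos": [0.415, 0.495, -0.15], "yaw": 0.083},
  {"delta_pos": [0.415, 0.495, -0.2], "yaw": 0.083},
  {"delta_pos": [0.415, 0.495, -0.2], "yaw": 0.083},
])

```text
t: 20.45
position: [0.5343, 0.2759, 0.0777]
orientation: [3.14, 0.004, 0.046]
wrist_force: [-0.2, -0.7, -0.4]
grip_width: 0.0217
grasp_force: 26.8
```

Request:
move_arm([
  {"delta_pos": [0, 0, -0.04], "yaw": 0},
  {"delta_pos": [0, 0, -0.09], "yaw": 0},
  {"delta_pos": [0, 0, -0.14], "yaw": 0},
  {"delta_pos": [0, 0, -0.19], "yaw": 0},
  {"delta_pos": [0, 0, -0.22], "yaw": 0},
  {"delta_pos": [0, 0, -0.24], "yaw": 0},
  {"delta_pos": [0, 0, -0.255], "yaw": 0},
  {"delta_pos": [0, 0, -0.26], "yaw": 0},
  {"delta_pos": [0, 0, -0.26], "yaw": 0},
  {"delta_pos": [0, 0, -0.26], "yaw": 0},
])

```text
t: 21.45
position: [0.5366, 0.2765, 0.028]
orientation: [-3.141, -0.001, 0.045]
wrist_force: [0.1, -0.2, -0.4]
grip_width: 0.0219
grasp_force: 26.8
```

Request:
move_arm([
  {"delta_pos": [0, 0, 0], "yaw": 0},
  {"delta_pos": [0, 0, 0], "yaw": 0},
  {"delta_pos": [0, 0, 0], "yaw": 0},
  {"delta_pos": [0, 0, 0], "yaw": 0},
  {"delta_pos": [0, 0, 0], "yaw": 0},
  {"delta_pos": [0, 0, 0.05], "yaw": 0},
  {"delta_pos": [0, 0, 0.15], "yaw": 0},
  {"delta_pos": [0, 0, 0.3], "yaw": 0},
  {"delta_pos": [0, 0, 0.5], "yaw": 0},
  {"delta_pos": [0, 0, 0.6], "yaw": 0},
], gripper=0)

```text
t: 22.45
position: [0.538, 0.2772, 0.1519]
orientation: [-3.139, -0.006, 0.045]
wrist_force: [0.9, -0.0, 0.8]
grip_width: 0.0427
grasp_force: 0.0
```

Request:
move_arm([
  {"delta_pos": [-0.2, 0, 0], "yaw": 0},
  {"delta_pos": [-0.4, -0.1, 0], "yaw": 0},
  {"delta_pos": [-0.4, -0.3, 0], "yaw": 0.2},
  {"delta_pos": [-0.4, -0.5, 0], "yaw": 0.4},
  {"delta_pos": [-0.4, -0.7, 0], "yaw": 0.6},
  {"delta_pos": [-0.4, -0.9, 0], "yaw": 0.8},
  {"delta_pos": [-0.4, -1, 0], "yaw": 1},
  {"delta_pos": [-0.4, -1, 0], "yaw": 1},
  {"delta_pos": [-0.4, -1, 0], "yaw": 1},
  {"delta_pos": [-0.4, -1, 0], "yaw": 1},
], gripper=-1)

```text
t: 23.45
position: [0.4566, 0.0783, 0.1481]
orientation: [-3.141, -0.001, 0.57]
wrist_force: [0.2, 0.1, 0.3]
grip_width: 0.0852
grasp_force: 0.0
```

Request:
move_arm([
  {"delta_pos": [0, -0.2, 0], "yaw": 0},
  {"delta_pos": [0, -0.4, 0], "yaw": 0.05},
  {"delta_pos": [0, -0.6, 0], "yaw": 0.083},
  {"delta_pos": [0, -0.8, 0], "yaw": 0.083},
  {"delta_pos": [0, -1, 0], "yaw": 0.083},
  {"delta_pos": [0, -1, 0], "yaw": 0.083},
  {"delta_pos": [0, -1, 0], "yaw": 0.083},
  {"delta_pos": [0, -1, 0], "yaw": 0.083},
  {"delta_pos": [0, -1, 0], "yaw": 0.083},
  {"delta_pos": [0, -1, 0], "yaw": 0.083},
])

```text
t: 24.45
position: [0.4566, -0.1219, 0.1478]
orientation: [-3.141, -0.0, 0.615]
wrist_force: [-0.8, -0.4, 0.2]
grip_width: 0.0853
grasp_force: 0.0
```

```bash
python3 - <<'E'
from h import *
o=robot.observe(); print(o["position"],o["orientation"])
p=robot.get_image("top")
for t in("vial_white_a","amber_small"): print([(round(x["conf"],2),w(p,x["location"]).round(3).tolist()) for x in robot.spot_point(p,t)])
E
```

```text
[ 0.45664492 -0.12191019  0.14776341] [-3.14118311e+00 -4.61278081e-04  6.15013063e-01]
[(0.57, [0.582, 0.277, 0.007]), (0.56, [0.535, 0.278, 0.006])]
[(0.63, [0.575, -0.23, -0.0])]
```

Request:
move_arm([
  {"delta_pos": [0, -0.2, 0], "yaw": 0.25},
  {"delta_pos": [0.15, -0.215, 0], "yaw": 0.5},
  {"delta_pos": [0.352, -0.215, 0], "yaw": 0.75},
  {"delta_pos": [0.352, -0.215, 0], "yaw": 1},
  {"delta_pos": [0.352, -0.215, 0], "yaw": 1},
  {"delta_pos": [0.352, -0.215, 0], "yaw": 1},
  {"delta_pos": [0.352, -0.215, 0], "yaw": 1},
  {"delta_pos": [0.352, -0.215, 0], "yaw": 1},
  {"delta_pos": [0.352, -0.215, 0], "yaw": 1},
  {"delta_pos": [0.352, -0.215, 0], "yaw": 1},
])

```text
t: 25.6
position: [0.5266, -0.1666, 0.1479]
orientation: [3.141, 0.0, 1.135]
wrist_force: [0.5, 0.4, 0.3]
grip_width: 0.0855
grasp_force: 0.0
```

Request:
move_arm([
  {"delta_pos": [0, 0, -0.1], "yaw": 0.2},
  {"delta_pos": [0, 0, -0.2], "yaw": 0.4},
  {"delta_pos": [0, 0, -0.3], "yaw": 0.6},
  {"delta_pos": [0, 0, -0.4], "yaw": 0.827},
  {"delta_pos": [0, 0, -0.5], "yaw": 0.827},
  {"delta_pos": [0, 0, -0.58], "yaw": 0.827},
  {"delta_pos": [0, 0, -0.64], "yaw": 0.827},
  {"delta_pos": [0, 0, -0.665], "yaw": 0.827},
  {"delta_pos": [0, 0, -0.665], "yaw": 0.827},
  {"delta_pos": [0, 0, -0.665], "yaw": 0.827},
])

```text
t: 26.6
position: [0.5273, -0.1666, 0.0153]
orientation: [3.14, 0.0, 1.569]
wrist_force: [0.1, -0.7, -0.5]
grip_width: 0.0853
grasp_force: 0.0
```

```bash
python3 - <<'E'
from h import *
o=robot.observe(); print(o["position"],o["orientation"],o["wrist_force"])
p=robot.get_image("side"); cv2.imwrite("pics/s4.png",cv2.resize(p["image"][80:280,170:370],None,fx=3,fy=3,interpolation=cv2.INTER_CUBIC))
for t in("amber_small","vial_black_a"): print([(round(x["conf"],2),w(p,x["location"]).round(3).tolist()) for x in robot.spot_point(p,t)])
E
```

```text
[ 0.527303   -0.16663707  0.01530148] [3.14044134e+00 2.86417376e-04 1.56854571e+00] [ 0.10449483 -0.65960085 -0.50888257]
[(0.95, [0.581, -0.226, 0.002])]
[(0.59, [0.429, -0.321, 0.002]), (0.49, [0.441, -0.212, -0.001])]
```

View pics/s4.png

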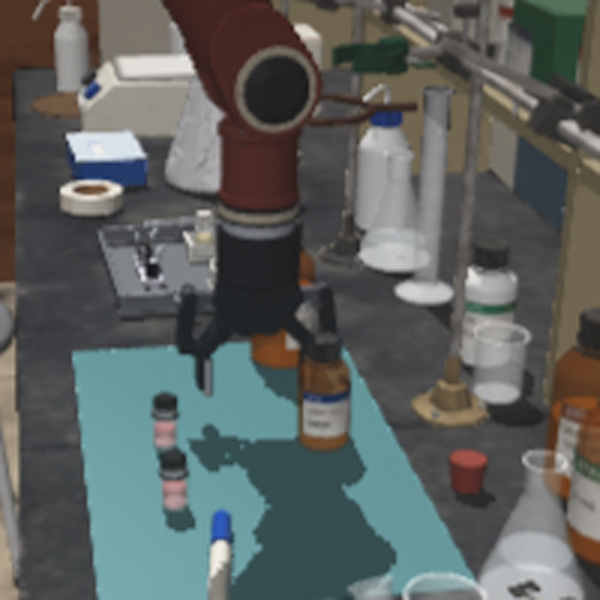

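The front finger clears the black vials at (165,420) and (173,480), and the rear finger is behind the small bottle at (323,390). Because the clamp (355,50) overhangs the bottle, I'll slide it sideways first.

Request:
move_arm([
  {"delta_pos": [0, -0.04, 0], "yaw": 0},
  {"delta_pos": [0, -0.07, 0], "yaw": 0},
  {"delta_pos": [0, -0.1, 0], "yaw": 0},
  {"delta_pos": [0, -0.125, 0], "yaw": 0},
  {"delta_pos": [0, -0.15, 0], "yaw": 0},
  {"delta_pos": [0, -0.175, 0], "yaw": 0},
  {"delta_pos": [0, -0.2, 0], "yaw": 0},
  {"delta_pos": [0, -0.225, 0], "yaw": 0},
  {"delta_pos": [0, -0.25, 0], "yaw": 0},
  {"delta_pos": [0, -0.275, 0], "yaw": 0},
])

```text
t: 27.75
position: [0.5268, -0.2219, 0.0147]
orientation: [-3.142, -0.0, 1.569]
wrist_force: [-0.5, 1.5, 1.0]
grip_width: 0.0852
grasp_force: 0.5
```

```bash
python3 - <<'E'
from h import *
for n in("side","top"):
    p=robot.get_image(n)
    for t in("amber_small","vial_black_a"): print([(round(x["conf"],2),w(p,x["location"]).round(3).tolist()) for x in robot.spot_point(p,t)])
E
```

```text
[(0.8, [0.582, -0.254, 0.002]), (0.45, [0.542, 0.276, 0.004])]
[(0.7, [0.43, -0.318, -0.0]), (0.68, [0.562, 0.278, 0.005]), (0.66, [0.439, -0.215, -0.003]), (0.66, [0.452, -0.445, 0.008])]
[]
[(0.7, [0.584, 0.279, 0.01]), (0.64, [0.435, -0.214, 0.002])]
```

Sliding upright as hoped. Continue.

Request:
move_arm([
  {"delta_pos": [0, -0.02, 0], "yaw": 0},
  {"delta_pos": [0, -0.04, 0], "yaw": 0},
  {"delta_pos": [0, -0.06, 0], "yaw": 0},
  {"delta_pos": [0, -0.08, 0], "yaw": 0},
  {"delta_pos": [0, -0.1, 0], "yaw": 0},
  {"delta_pos": [0, -0.12, 0], "yaw": 0},
  {"delta_pos": [0, -0.14, 0], "yaw": 0},
  {"delta_pos": [0, -0.155, 0], "yaw": 0},
  {"delta_pos": [0, -0.155, 0], "yaw": 0},
  {"delta_pos": [0, -0.155, 0], "yaw": 0},
])

```text
t: 29.05
position: [0.5265, -0.2531, 0.0145]
orientation: [-3.141, 0.0, 1.568]
wrist_force: [-0.5, 0.7, -0.2]
grip_width: 0.0855
grasp_force: 0.0
```

Request:
move_arm([
  {"delta_pos": [0, 0.1, 0], "yaw": 0},
  {"delta_pos": [0, 0.2, 0.1], "yaw": 0},
  {"delta_pos": [0, 0.2, 0.3], "yaw": 0},
  {"delta_pos": [0, 0.2, 0.5], "yaw": -0.2},
  {"delta_pos": [0, 0.1, 0.65], "yaw": -0.4},
  {"delta_pos": [0, 0, 0.65], "yaw": -0.6},
  {"delta_pos": [0, -0.16, 0.65], "yaw": -0.8},
  {"delta_pos": [0, -0.16, 0.65], "yaw": -1},
  {"delta_pos": [0, -0.16, 0.65], "yaw": -1},
  {"delta_pos": [0, -0.16, 0.65], "yaw": -1},
])

```text
t: 30.05
position: [0.5267, -0.2838, 0.1446]
orientation: [-3.141, -0.0, 1.048]
wrist_force: [-0.5, -0.4, 0.5]
grip_width: 0.085
grasp_force: 0.0
```

```bash
python3 - <<'E'
from h import *
o=robot.observe(); print(o["position"],o["orientation"])
for n in("side","top","side","top"):
    p=robot.get_image(n)
    for t in("amber_small",): print([(round(x["conf"],2),w(p,x["location"]).round(4).tolist()) for x in robot.spot_point(p,t)])
E
```

```text
[ 0.52674363 -0.28378678  0.1445535 ] [-3.14094381e+00 -3.50788997e-04  1.04803734e+00]
[(0.57, [0.5857, -0.2833, 0.0009]), (0.32, [0.5643, 0.1651, 0.0028])]
[(0.59, [0.5777, -0.2867, -0.0019]), (0.47, [0.4384, -0.3213, 0.0002])]
[(0.6, [0.5893, -0.282, -0.0004]), (0.45, [0.4412, -0.2101, 0.0002])]
[(0.58, [0.578, -0.2851, -0.0001])]
```

Request:
move_arm([
  {"delta_pos": [0, 0, 0], "yaw": -0.25},
  {"delta_pos": [0.1, -0.01, 0], "yaw": -0.5},
  {"delta_pos": [0.2, -0.01, 0], "yaw": -0.75},
  {"delta_pos": [0.275, -0.01, 0], "yaw": -1},
  {"delta_pos": [0.275, -0.01, 0], "yaw": -1},
  {"delta_pos": [0.275, -0.01, 0], "yaw": -1},
  {"delta_pos": [0.275, -0.01, 0], "yaw": -1},
  {"delta_pos": [0.275, -0.01, 0], "yaw": -1},
  {"delta_pos": [0.275, -0.01, 0], "yaw": -1},
  {"delta_pos": [0.275, -0.01, 0], "yaw": -1},
])

```text
t: 31.45
position: [0.5813, -0.2869, 0.1448]
orientation: [-3.142, 0.0, 0.521]
wrist_force: [-0.4, -0.4, 0.8]
grip_width: 0.0855
grasp_force: 0.0
```

Request:
move_arm([
  {"delta_pos": [0, 0, 0], "yaw": -0.25},
  {"delta_pos": [0, 0, 0], "yaw": -0.5},
  {"delta_pos": [0, 0, 0], "yaw": -0.75},
  {"delta_pos": [0, 0, -0.1], "yaw": -1},
  {"delta_pos": [0, 0, -0.2], "yaw": -1},
  {"delta_pos": [0, 0, -0.3], "yaw": -1},
  {"delta_pos": [0, 0, -0.4], "yaw": -1},
  {"delta_pos": [0, 0, -0.48], "yaw": -1},
  {"delta_pos": [0, 0, -0.48], "yaw": -1},
  {"delta_pos": [0, 0, -0.48], "yaw": -1},
])

```text
t: 32.45
position: [0.5819, -0.2867, 0.0489]
orientation: [-3.142, -0.0, -0.002]
wrist_force: [-0.1, 0.3, 0.8]
grip_width: 0.0853
grasp_force: 0.0
```

Request:
move_arm([
  {"delta_pos": [0, 0, 0], "yaw": 0},
  {"delta_pos": [0, 0, 0], "yaw": 0},
  {"delta_pos": [0, 0, 0], "yaw": 0},
  {"delta_pos": [0, 0, 0], "yaw": 0},
  {"delta_pos": [0, 0, 0], "yaw": 0},
  {"delta_pos": [0, 0, 0], "yaw": 0},
  {"delta_pos": [0, 0, 0], "yaw": 0},
  {"delta_pos": [0, 0, 0], "yaw": 0},
  {"delta_pos": [0, 0, 0], "yaw": 0},
  {"delta_pos": [0, 0, 0], "yaw": 0},
], gripper=1, newtons=50)

```text
t: 33.45
position: [0.5826, -0.2865, 0.0501]
orientation: [3.141, -0.002, -0.002]
wrist_force: [-0.9, 0.7, 6.0]
grip_width: 0.0462
grasp_force: 50.9
```

```bash
python3 - <<'E'
from h import *
p=robot.get_image("side"); cv2.imwrite("pics/s5.png",cv2.resize(p["image"][80:280,170:370],None,fx=3,fy=3,interpolation=cv2.INTER_CUBIC))
print([(round(x["conf"],2),w(p,x["location"]).round(4).tolist()) for x in robot.spot_point(p,"amber_small")])
E
```

```text
[(0.66, [0.585, -0.2828, 0.0031])]
```

View pics/s5.png

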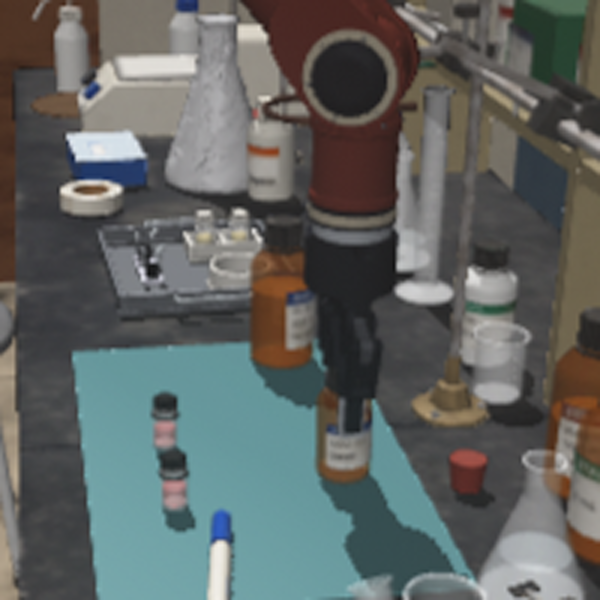

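The small bottle is held upright at (345,440), and both white vials stand in their cells at (205,225) and (240,225). Carrying the bottle around the front of the large one.

Request:
move_arm([
  {"delta_pos": [0, 0, 0.1], "yaw": 0},
  {"delta_pos": [0, 0, 0.2], "yaw": 0},
  {"delta_pos": [0, 0, 0.35], "yaw": 0},
  {"delta_pos": [-0.1, 0, 0.45], "yaw": 0},
  {"delta_pos": [-0.25, 0, 0.45], "yaw": 0},
  {"delta_pos": [-0.4, 0, 0.45], "yaw": 0},
  {"delta_pos": [-0.55, 0, 0.45], "yaw": 0},
  {"delta_pos": [-0.55, 0.15, 0.45], "yaw": 0},
  {"delta_pos": [-0.55, 0.3, 0.45], "yaw": 0},
  {"delta_pos": [-0.55, 0.45, 0.45], "yaw": 0},
])

```text
t: 34.55
position: [0.4711, -0.196, 0.1386]
orientation: [-3.142, 0.0, -0.004]
wrist_force: [0.8, 0.6, -1.9]
grip_width: 0.0461
grasp_force: 51.8
```

Request:
move_arm([
  {"delta_pos": [0, 0.15, 0], "yaw": 0},
  {"delta_pos": [0, 0.3, 0], "yaw": 0},
  {"delta_pos": [0, 0.45, 0], "yaw": 0},
  {"delta_pos": [0, 0.6, 0], "yaw": 0},
  {"delta_pos": [0, 0.75, 0], "yaw": 0},
  {"delta_pos": [0, 0.9, 0], "yaw": 0},
  {"delta_pos": [0, 1, 0], "yaw": 0},
  {"delta_pos": [0, 1, 0], "yaw": 0},
  {"delta_pos": [0, 1, 0], "yaw": 0},
  {"delta_pos": [0, 1, 0], "yaw": 0},
])

```text
t: 35.55
position: [0.4716, 0.0018, 0.1386]
orientation: [3.141, 0.0, -0.005]
wrist_force: [-0.3, -0.5, -1.6]
grip_width: 0.0461
grasp_force: 51.8
```

```bash
python3 - <<'E'
from h import *
o=robot.observe(); print(o["position"],o["orientation"],o["grip_width"])
for n in("side","top"):
    p=robot.get_image(n); print([(round(x["conf"],2),w(p,x["location"]).round(4).tolist()) for x in robot.spot_point(p,"amber_small")])
E
```

```text
[0.47159723 0.00175305 0.13861032] [ 3.14054507e+00  2.23640519e-04 -4.58680061e-03] 0.046084393871357564
[(0.7, [0.475, 0.0012, 0.0913])]
[(0.27, [0.4373, -0.2117, 0.0018])]
```

Request:
move_arm([
  {"delta_pos": [0, 0.15, 0], "yaw": 0},
  {"delta_pos": [0, 0.3, 0], "yaw": 0},
  {"delta_pos": [0, 0.45, 0], "yaw": 0},
  {"delta_pos": [0, 0.6, 0], "yaw": 0},
  {"delta_pos": [0.1, 0.75, 0], "yaw": 0},
  {"delta_pos": [0.2, 0.817, 0], "yaw": 0},
  {"delta_pos": [0.33, 0.817, 0], "yaw": 0},
  {"delta_pos": [0.45, 0.817, 0], "yaw": 0},
  {"delta_pos": [0.45, 0.817, 0], "yaw": 0},
  {"delta_pos": [0.45, 0.817, 0], "yaw": 0},
])

```text
t: 36.75
position: [0.5615, 0.166, 0.1382]
orientation: [3.141, 0.001, -0.004]
wrist_force: [0.2, 0.1, -2.0]
grip_width: 0.0462
grasp_force: 51.8
```

Request:
move_arm([
  {"delta_pos": [0, 0, -0.06], "yaw": 0},
  {"delta_pos": [0, 0, -0.12], "yaw": 0},
  {"delta_pos": [0, 0, -0.18], "yaw": 0},
  {"delta_pos": [0, 0, -0.24], "yaw": 0},
  {"delta_pos": [0, 0, -0.3], "yaw": 0},
  {"delta_pos": [0, 0, -0.34], "yaw": 0},
  {"delta_pos": [0, 0, -0.37], "yaw": 0},
  {"delta_pos": [0, 0, -0.395], "yaw": 0},
  {"delta_pos": [0, 0, -0.395], "yaw": 0},
  {"delta_pos": [0, 0, -0.395], "yaw": 0},
])

```text
t: 37.75
position: [0.562, 0.1669, 0.06]
orientation: [-3.141, -0.001, -0.002]
wrist_force: [0.1, -0.3, -1.8]
grip_width: 0.0457
grasp_force: 51.8
```

```bash
python3 - <<'E'
from h import *
o=robot.observe(); print(o["position"],o["orientation"],o["grip_width"],o["wrist_force"])
for n in("side","top"):
    p=robot.get_image(n)
    for t in ("amber_small","bottle_holder"): print(n,[(round(x["conf"],2),w(p,x["location"]).round(4).tolist()) for x in robot.spot_point(p,t)])
    if n=="side": cv2.imwrite("pics/s6.png",cv2.resize(p["image"][80:230,170:320],None,fx=4,fy=4,interpolation=cv2.INTER_CUBIC))
E
```

```text
[0.56204084 0.16689326 0.05996239] [-3.14132817e+00 -7.12193051e-04 -2.25271316e-03] 0.04566622037376565 [ 0.06224864 -0.33033791 -1.76232985]
side [(0.5, [0.5656, 0.1691, 0.0101])]
side [(0.59, [0.5634, 0.1617, 0.0053]), (0.38, [0.4616, 0.2231, 0.0074])]
top [(0.45, [0.561, 0.1625, 0.0116])]
top [(0.54, [0.5638, 0.1666, 0.0031])]
```

View pics/s6.png

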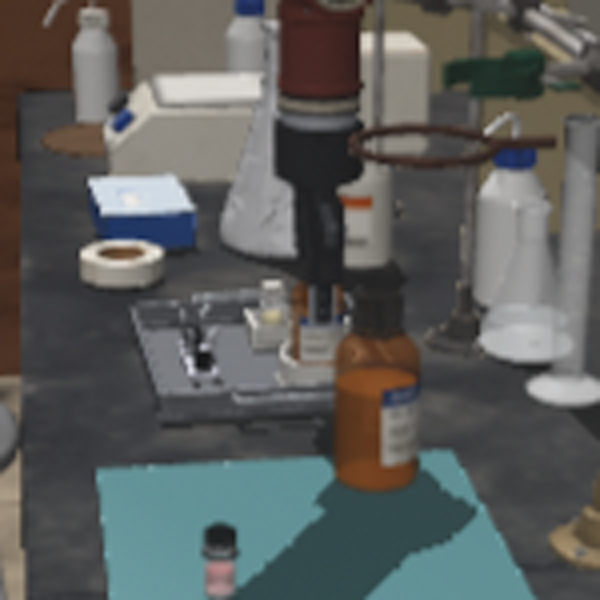

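The bottle is inside the cup at (318,330 in the crop). Lowering the last 4 mm and releasing.

Request:
move_arm([
  {"delta_pos": [0, 0, -0.007], "yaw": 0},
  {"delta_pos": [0, 0, -0.014], "yaw": 0},
  {"delta_pos": [0, 0, -0.02], "yaw": 0},
  {"delta_pos": [0, 0, -0.02], "yaw": 0},
  {"delta_pos": [0, 0, -0.02], "yaw": 0},
  {"delta_pos": [0, 0, -0.02], "yaw": 0},
  {"delta_pos": [0, 0, -0.02], "yaw": 0},
  {"delta_pos": [0, 0, -0.02], "yaw": 0},
  {"delta_pos": [0, 0, -0.02], "yaw": 0},
  {"delta_pos": [0, 0, -0.02], "yaw": 0},
])

```text
t: 39.05
position: [0.562, 0.1669, 0.0561]
orientation: [-3.141, -0.001, -0.002]
wrist_force: [-1.4, 0.8, 4.4]
grip_width: 0.0462
grasp_force: 52.4
```

Request:
move_arm([
  {"delta_pos": [0, 0, 0], "yaw": 0},
  {"delta_pos": [0, 0, 0], "yaw": 0},
  {"delta_pos": [0, 0, 0], "yaw": 0},
  {"delta_pos": [0, 0, 0], "yaw": 0},
  {"delta_pos": [0, 0, 0], "yaw": 0},
  {"delta_pos": [0, 0, 0.05], "yaw": 0},
  {"delta_pos": [0, 0, 0.15], "yaw": 0},
  {"delta_pos": [0, 0, 0.3], "yaw": 0},
  {"delta_pos": [0, 0, 0.45], "yaw": 0},
  {"delta_pos": [0, 0, 0.55], "yaw": 0},
], gripper=-0.8)

```text
t: 40.05
position: [0.5627, 0.1671, 0.1688]
orientation: [-3.14, -0.004, -0.002]
wrist_force: [0.1, 0.0, 0.7]
grip_width: 0.0769
grasp_force: 0.0
```

Request:
move_arm([
  {"delta_pos": [-0.2, 0, 0], "yaw": 0},
  {"delta_pos": [-0.4, 0, 0], "yaw": 0},
  {"delta_pos": [-0.55, -0.1, 0], "yaw": 0.2},
  {"delta_pos": [-0.55, -0.3, 0], "yaw": 0.4},
  {"delta_pos": [-0.55, -0.5, 0], "yaw": 0.6},
  {"delta_pos": [-0.55, -0.7, 0], "yaw": 0.8},
  {"delta_pos": [-0.55, -0.9, 0], "yaw": 1},
  {"delta_pos": [-0.55, -1, 0], "yaw": 1},
  {"delta_pos": [-0.55, -1, 0], "yaw": 1},
  {"delta_pos": [-0.55, -1, 0], "yaw": 1},
])

```text
t: 41.05
position: [0.452, -0.0328, 0.1662]
orientation: [-3.142, -0.001, 0.521]
wrist_force: [-0.3, 0.1, 0.0]
grip_width: 0.0771
grasp_force: 0.0
```

Request:
move_arm([
  {"delta_pos": [0, -0.2, 0], "yaw": 0.25},
  {"delta_pos": [0, -0.4, 0], "yaw": 0.5},
  {"delta_pos": [0, -0.6, 0], "yaw": 0.75},
  {"delta_pos": [0, -0.8, 0], "yaw": 1},
  {"delta_pos": [0, -1, 0], "yaw": 1},
  {"delta_pos": [0, -1, 0], "yaw": 1},
  {"delta_pos": [0, -1, 0], "yaw": 1},
  {"delta_pos": [0, -1, 0], "yaw": 1},
  {"delta_pos": [0, -1, 0], "yaw": 1},
  {"delta_pos": [0, -1, 0], "yaw": 1},
])

```text
t: 42.05
position: [0.4522, -0.2315, 0.1659]
orientation: [-3.141, -0.001, 1.048]
wrist_force: [0.5, 0.5, -0.1]
grip_width: 0.0768
grasp_force: 0.0
```

```bash
python3 - <<'E'
from h import *
from collections import defaultdict
o=robot.observe(); print(o["position"],o["orientation"])
A=defaultdict(list)
for k in range(4):
  for n in("side","top"):
    p=robot.get_image(n)
    for t in ("amber_small","pen_clips","marker_barrel","vial_holder","bottle_holder"):
        s=robot.spot_point(p,t)
        if s and s[0]["conf"]>.4: A[t,n].append(w(p,s[0]["location"]))
    if n=="top":
      for x in robot.masks_of(p,"marker_barrel")[:1]:
        print("marker",cv2.minAreaRect((cloud(p,x["pixels"])[:,:2]*1000).astype(np.float32)))
      c=cloud(p,robot.masks_of(p,"pen_clips")[0]["pixels"])
      for b in (c[c[:,1]>.235],c[c[:,1]<.21]):
        b=b[b[:,2]>.03]; print("clip",len(b),((b.min(0)+b.max(0))/2).round(4),b.mean(0).round(4),b.max(0).round(3))
for k,v in A.items(): print(k,len(v),np.median(v,0).round(4))
cv2.imwrite("pics/t7.png",cv2.resize(p["image"][140:260,120:300],None,fx=4,fy=4,interpolation=cv2.INTER_CUBIC))
E
```

```text
[ 0.45220215 -0.23145546  0.16586983] [-3.14142849e+00 -5.12914729e-04  1.04804798e+00]
marker ((449.3755798339844, -461.7497863769531), (40.63779067993164, 15.111126899719238), 80.48787689208984)
clip 17 [0.4611 0.2542 0.0423] [0.462  0.2535 0.043 ] [0.475 0.259 0.049]
clip 25 [0.4655 0.1949 0.04  ] [0.4648 0.1952 0.0424] [0.48  0.2   0.049]
marker ((450.4350891113281, -465.0889892578125), (49.12697982788086, 18.36895179748535), 83.25045776367188)
clip 20 [0.461  0.2538 0.0424] [0.461  0.2536 0.0437] [0.475 0.258 0.048]
clip 24 [0.4639 0.1952 0.0415] [0.4641 0.1949 0.0434] [0.477 0.201 0.05 ]
marker ((449.18048095703125, -463.2229919433594), (42.56759262084961, 13.956111907958984), 79.6824951171875)
clip 19 [0.4609 0.2541 0.0431] [0.4603 0.2538 0.0433] [0.475 0.259 0.051]
clip 19 [0.4626 0.1953 0.0384] [0.4629 0.1948 0.042 ] [0.474 0.201 0.046]
marker ((450.6375732421875, -465.5327453613281), (41.131038665771484, 19.316537857055664), 80.4560775756836)
clip 19 [0.461  0.2538 0.0443] [0.4617 0.2535 0.0438] [0.475 0.259 0.051]
clip 25 [0.4654 0.1955 0.0414] [0.465  0.1951 0.0437] [0.479 0.201 0.052]
('amber_small', 'side') 4 [0.5654 0.1679 0.0079]
('pen_clips', 'side') 4 [0.4592 0.2225 0.0044]
('marker_barrel', 'side') 4 [ 0.4491 -0.4475  0.0103]
('vial_holder', 'side') 4 [0.5576 0.2777 0.0055]
('bottle_holder', 'side') 4 [0.5647 0.1654 0.0008]
('amber_small', 'top') 4 [0.5616 0.1644 0.0086]
('pen_clips', 'top') 3 [0.4631 0.2248 0.0038]
('marker_barrel', 'top') 2 [ 0.4547 -0.4429  0.0098]
('vial_holder', 'top') 4 [0.5612 0.2786 0.0041]
('bottle_holder', 'top') 3 [0.5651 0.1653 0.0063]
```

View pics/t7.png

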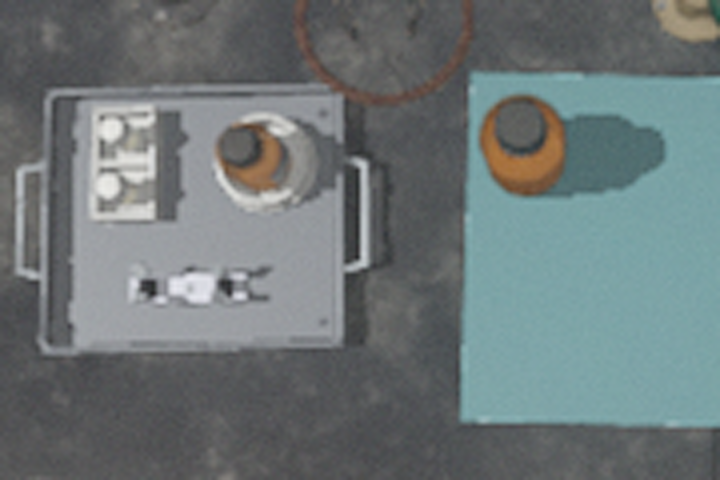

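Both vials stand in their cells at (112,128) and (108,187). The bottle is in the cup at (250,150), and the clips are at (148,288) and (235,288). Next the marker.

Request:
move_arm([
  {"delta_pos": [0, -0.2, 0], "yaw": 0.2},
  {"delta_pos": [0, -0.4, 0], "yaw": 0.4},
  {"delta_pos": [0, -0.6, 0], "yaw": 0.6},
  {"delta_pos": [0, -0.8, 0], "yaw": 0.7},
  {"delta_pos": [0, -1, 0], "yaw": 0.7},
  {"delta_pos": [0, -1, -0.1], "yaw": 0.7},
  {"delta_pos": [0, -1, -0.2], "yaw": 0.7},
  {"delta_pos": [0, -1, -0.3], "yaw": 0.7},
  {"delta_pos": [0, -1, -0.4], "yaw": 0.7},
  {"delta_pos": [0, -1, -0.4], "yaw": 0.7},
])

```text
t: 45.85
position: [0.4497, -0.4318, 0.0826]
orientation: [-3.136, -0.004, 1.412]
wrist_force: [0.2, -0.3, 0.8]
grip_width: 0.077
grasp_force: 0.0
```

Request:
move_arm([
  {"delta_pos": [0, -0.07, -0.1], "yaw": 0},
  {"delta_pos": [0, -0.07, -0.2], "yaw": 0},
  {"delta_pos": [0, -0.07, -0.27], "yaw": 0},
  {"delta_pos": [0, -0.07, -0.33], "yaw": 0},
  {"delta_pos": [0, -0.07, -0.37], "yaw": 0},
  {"delta_pos": [0, -0.07, -0.4], "yaw": 0},
  {"delta_pos": [0, -0.07, -0.41], "yaw": 0},
  {"delta_pos": [0, -0.07, -0.41], "yaw": 0},
  {"delta_pos": [0, -0.07, -0.41], "yaw": 0},
  {"delta_pos": [0, -0.07, -0.41], "yaw": 0},
])

```text
t: 46.85
position: [0.4521, -0.4474, 0.0043]
orientation: [3.141, 0.001, 1.411]
wrist_force: [-0.1, -0.9, 0.4]
grip_width: 0.0772
grasp_force: 0.0
```

Request:
move_arm([
  {"delta_pos": [0, 0, 0], "yaw": 0},
  {"delta_pos": [0, 0, 0], "yaw": 0},
  {"delta_pos": [0, 0, 0], "yaw": 0},
  {"delta_pos": [0, 0, 0], "yaw": 0},
  {"delta_pos": [0, 0, 0], "yaw": 0},
  {"delta_pos": [0, 0, 0], "yaw": 0},
  {"delta_pos": [0, 0, 0], "yaw": 0},
  {"delta_pos": [0, 0, 0], "yaw": 0},
  {"delta_pos": [0, 0, 0], "yaw": 0},
  {"delta_pos": [0, 0, 0], "yaw": 0},
], gripper=1, newtons=90)

```text
t: 47.85
position: [0.4519, -0.4473, 0.004]
orientation: [3.141, 0.0, 1.411]
wrist_force: [-0.5, 0.5, 4.2]
grip_width: 0.0129
grasp_force: 88.2
```

```bash
python3 - <<'E'
from h import *
p=robot.get_image("side"); cv2.imwrite("pics/s8.png",cv2.resize(p["image"][130:330,150:350],None,fx=3,fy=3,interpolation=cv2.INTER_CUBIC))
E
```

```text
(no output)
```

View pics/s8.png

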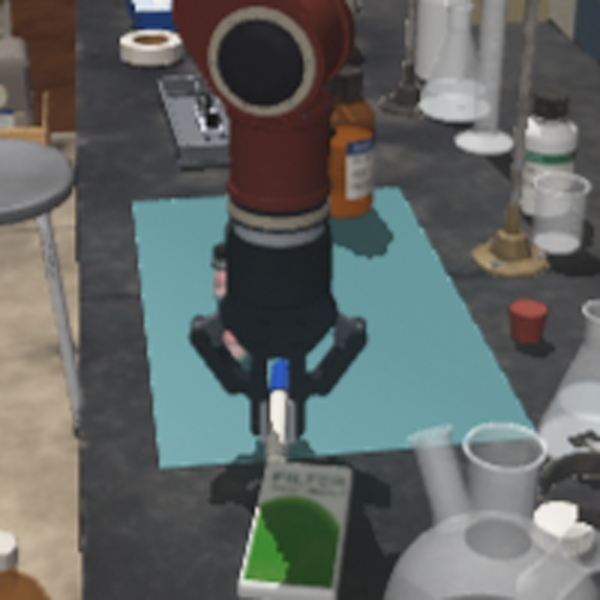

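The marker is gripped across the barrel at (280,410), with the filter box just touching its end at (300,480). Lifting and carrying it over.

Request:
move_arm([
  {"delta_pos": [0, 0.01, 0.03], "yaw": 0},
  {"delta_pos": [0, 0.02, 0.08], "yaw": 0},
  {"delta_pos": [0, 0.02, 0.15], "yaw": 0},
  {"delta_pos": [0, 0.02, 0.25], "yaw": 0},
  {"delta_pos": [0, 0.02, 0.4], "yaw": 0},
  {"delta_pos": [0, 0.02, 0.55], "yaw": 0},
  {"delta_pos": [0, 0.02, 0.65], "yaw": 0},
  {"delta_pos": [0, 0.1, 0.65], "yaw": 0},
  {"delta_pos": [0, 0.25, 0.65], "yaw": 0},
  {"delta_pos": [0, 0.4, 0.65], "yaw": 0},
])

```text
t: 48.9
position: [0.4517, -0.3669, 0.135]
orientation: [3.14, 0.001, 1.41]
wrist_force: [0.6, 0.2, -0.8]
grip_width: 0.0129
grasp_force: 88.1
```

Request:
move_arm([
  {"delta_pos": [0, 0.2, 0], "yaw": 0},
  {"delta_pos": [0, 0.4, 0], "yaw": 0},
  {"delta_pos": [0, 0.6, 0], "yaw": 0.1},
  {"delta_pos": [0, 0.8, 0], "yaw": 0.2},
  {"delta_pos": [0, 1, 0], "yaw": 0.3},
  {"delta_pos": [0, 1, 0], "yaw": 0.4},
  {"delta_pos": [0, 1, 0], "yaw": 0.4},
  {"delta_pos": [0, 1, 0], "yaw": 0.4},
  {"delta_pos": [0, 1, 0], "yaw": 0.4},
  {"delta_pos": [0, 1, 0], "yaw": 0.4},
])

```text
t: 49.9
position: [0.4517, -0.1683, 0.1337]
orientation: [3.142, 0.0, 1.618]
wrist_force: [-0.2, 0.5, -0.4]
grip_width: 0.0129
grasp_force: 88.1
```

Request:
move_arm([
  {"delta_pos": [0, 0.2, 0], "yaw": 0},
  {"delta_pos": [0, 0.4, 0], "yaw": 0},
  {"delta_pos": [0, 0.6, 0], "yaw": 0},
  {"delta_pos": [0, 0.8, 0], "yaw": 0},
  {"delta_pos": [0, 1, 0], "yaw": 0},
  {"delta_pos": [0, 1, 0], "yaw": 0},
  {"delta_pos": [0, 1, 0], "yaw": 0},
  {"delta_pos": [0, 1, 0], "yaw": 0},
  {"delta_pos": [0, 1, 0], "yaw": 0},
  {"delta_pos": [0, 1, 0], "yaw": 0},
])

```text
t: 50.9
position: [0.4518, 0.0314, 0.1336]
orientation: [-3.141, 0.0, 1.618]
wrist_force: [0.3, -0.1, -0.1]
grip_width: 0.0131
grasp_force: 88.1
```

Request:
move_arm([
  {"delta_pos": [0, 0.2, 0], "yaw": 0},
  {"delta_pos": [0, 0.4, 0], "yaw": 0},
  {"delta_pos": [0.02, 0.6, 0], "yaw": 0},
  {"delta_pos": [0.045, 0.8, 0], "yaw": 0},
  {"delta_pos": [0.045, 0.95, 0], "yaw": 0},
  {"delta_pos": [0.045, 0.95, -0.05], "yaw": 0},
  {"delta_pos": [0.045, 0.95, -0.1], "yaw": 0},
  {"delta_pos": [0.045, 0.95, -0.15], "yaw": 0},
  {"delta_pos": [0.045, 0.95, -0.18], "yaw": 0},
  {"delta_pos": [0.045, 0.95, -0.18], "yaw": 0},
])

```text
t: 51.9
position: [0.4603, 0.221, 0.0965]
orientation: [-3.139, 0.002, 1.619]
wrist_force: [-0.2, -0.4, -0.4]
grip_width: 0.0128
grasp_force: 88.1
```

```bash
python3 - <<'E'
from h import *
o=robot.observe(); print(o["position"],o["orientation"],o["grip_width"],o["grasp_force"])
for k in range(3):
  for n in("side","top"):
    p=robot.get_image(n)
    for t in ("marker_barrel","pen_clips"): print(n,t,[(round(x["conf"],2),w(p,x["location"]).round(4).tolist()) for x in robot.spot_point(p,t)[:2]])
    m=robot.masks_of(p,"marker_barrel")
    if m:
      c=cloud(p,m[0]["pixels"]); r=cv2.minAreaRect((c[:,:2]*1000).astype(np.float32)); print("  mask",m[0]["conf"],r,np.median(c[:,2]))
E
```

```text
[0.46028899 0.22101259 0.09649014] [-3.13908763e+00  1.78149624e-03  1.61888155e+00] 0.01283200144276873 88.14955115318298
side marker_barrel [(0.58, [0.4585, 0.2223, 0.1029])]
side pen_clips [(0.67, [0.4594, 0.2215, 0.006]), (0.62, [0.4379, -0.2131, -0.0034])]
  mask 0.47 ((457.9186706542969, 205.56695556640625), (10.146651268005371, 62.075225830078125), 0.6084356307983398) 0.11049253233618242
top marker_barrel [(0.52, [0.4605, 0.2249, 0.1063])]
top pen_clips [(0.41, [0.4611, 0.225, 0.0062])]
side marker_barrel [(0.38, [0.4584, 0.2244, 0.1029])]
side pen_clips [(0.68, [0.4622, 0.2194, 0.0039])]
  mask 0.29 ((523.7516479492188, 269.4607849121094), (32.28910827636719, 57.77280807495117), 25.170984268188477) 0.01815154817622333
top marker_barrel [(0.5, [0.462, 0.2288, 0.1035])]
top pen_clips [(0.61, [0.4638, 0.225, 0.0045])]
  mask 0.37 ((460.4707946777344, 202.18936157226562), (31.256837844848633, 15.307004928588867), 81.09732055664062) 0.11228342406499592
side marker_barrel [(0.38, [0.4586, 0.2257, 0.1058])]
side pen_clips [(0.61, [0.4599, 0.2232, 0.0049])]
  mask 0.45 ((460.9255676269531, 215.41188049316406), (75.5506820678711, 10.36878776550293), 84.88289642333984) 0.11078951445777233
top marker_barrel [(0.45, [0.4617, 0.2264, 0.0073]), (0.41, [0.4617, 0.2265, 0.103])]
top pen_clips [(0.49, [0.582, 0.2774, 0.0064]), (0.48, [0.5791, -0.0429, 0.002])]
  mask 0.6 ((435.19757080078125, -210.47999572753906), (19.677675247192383, 20.10945701599121), 89.27490997314453) 0.048150163665219514
```

Request:
move_arm([
  {"delta_pos": [0.006, 0, -0.05], "yaw": 0},
  {"delta_pos": [0.006, 0, -0.1], "yaw": 0},
  {"delta_pos": [0.006, 0, -0.15], "yaw": 0},
  {"delta_pos": [0.006, 0, -0.2], "yaw": 0},
  {"delta_pos": [0.006, 0, -0.24], "yaw": 0},
  {"delta_pos": [0.006, 0, -0.25], "yaw": 0},
  {"delta_pos": [0.006, 0, -0.25], "yaw": 0},
  {"delta_pos": [0.006, 0, -0.25], "yaw": 0},
  {"delta_pos": [0.006, 0, -0.25], "yaw": 0},
  {"delta_pos": [0.006, 0, -0.25], "yaw": 0},
])

```text
t: 54.1
position: [0.4622, 0.2229, 0.0481]
orientation: [3.141, -0.0, 1.621]
wrist_force: [0.3, 0.6, -0.6]
grip_width: 0.0125
grasp_force: 88.1
```

```bash
python3 - <<'E'
from h import *
p=robot.get_image("side"); q=robot.get_image("top")
a=cv2.resize(p["image"][140:200,190:260],None,fx=5.7,fy=5.7,interpolation=cv2.INTER_CUBIC)
b=cv2.resize(q["image"][185:245,130:200],None,fx=5.7,fy=5.7,interpolation=cv2.INTER_CUBIC)
cv2.imwrite("pics/s9.png",np.hstack([a,b]))
E
```

```text
(no output)
```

View pics/s9.png

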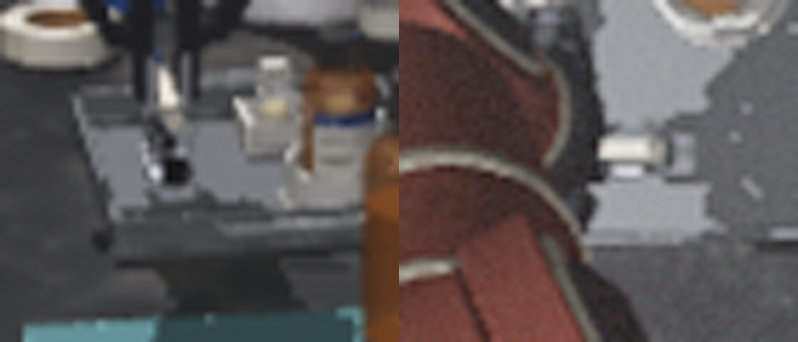

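```bash
python3 - <<'E'
from h import *
for n in("top","side"):
    q=robot.get_image(n); c=cloud(q,q["depth"]>0)
    for y in np.arange(.17,.30,.004):
        s=c[(abs(c[:,0]-.462)<.02)&(abs(c[:,1]-y)<.002)&(c[:,2]>.02)&(c[:,2]<.075)]
        h=s[s[:,2]>.052]
        if len(s): print(n,round(y,3),len(s),"zmax",s[:,2].max().round(3),"n>.052",len(h),"x",h[:,0].mean().round(4) if len(h) else "")
E
```

```text
top 0.182 2 zmax 0.06 n>.052 2 x 0.4616
top 0.186 7 zmax 0.064 n>.052 7 x 0.4627
top 0.19 10 zmax 0.065 n>.052 5 x 0.4629
top 0.194 15 zmax 0.062 n>.052 7 x 0.4616
top 0.198 14 zmax 0.065 n>.052 8 x 0.4639
top 0.202 10 zmax 0.066 n>.052 8 x 0.462
top 0.206 6 zmax 0.063 n>.052 6 x 0.462
top 0.21 6 zmax 0.062 n>.052 6 x 0.4635
top 0.214 12 zmax 0.074 n>.052 12 x 0.4606
top 0.218 5 zmax 0.068 n>.052 5 x 0.4519
side 0.178 2 zmax 0.058 n>.052 2 x 0.4637
side 0.182 8 zmax 0.064 n>.052 7 x 0.4618
side 0.186 13 zmax 0.063 n>.052 5 x 0.4585
side 0.19 16 zmax 0.062 n>.052 3 x 0.4629
side 0.194 14 zmax 0.063 n>.052 2 x 0.4565
side 0.198 3 zmax 0.062 n>.052 2 x 0.4586
side 0.202 2 zmax 0.061 n>.052 2 x 0.4625
side 0.206 4 zmax 0.07 n>.052 4 x 0.4621
side 0.21 10 zmax 0.073 n>.052 10 x 0.4637
side 0.214 19 zmax 0.075 n>.052 19 x 0.4626
side 0.218 11 zmax 0.074 n>.052 10 x 0.4595
side 0.222 7 zmax 0.069 n>.052 6 x 0.4626
side 0.226 2 zmax 0.063 n>.052 2 x 0.4665
side 0.23 1 zmax 0.07 n>.052 1 x 0.467
side 0.234 2 zmax 0.062 n>.052 2 x 0.4583
side 0.238 1 zmax 0.063 n>.052 1 x 0.4606
side 0.246 2 zmax 0.061 n>.052 1 x 0.4576
side 0.25 4 zmax 0.064 n>.052 3 x 0.4615
side 0.254 2 zmax 0.028 n>.052 0 x 
side 0.262 1 zmax 0.063 n>.052 1 x 0.4626
side 0.27 1 zmax 0.061 n>.052 1 x 0.4596
side 0.278 1 zmax 0.062 n>.052 1 x 0.4604
side 0.286 1 zmax 0.059 n>.052 1 x 0.4649
side 0.29 1 zmax 0.061 n>.052 1 x 0.4616
```

The marker is level, its barrel end reaches y≈0.181 (past the clip at 0.195), and its axis is over the strip. Pressing.

Request:
move_arm([
  {"delta_pos": [0, 0, -0.02], "yaw": 0},
  {"delta_pos": [0, 0, -0.03], "yaw": 0},
  {"delta_pos": [0, 0, -0.04], "yaw": 0},
  {"delta_pos": [0, 0, -0.05], "yaw": 0},
  {"delta_pos": [0, 0, -0.06], "yaw": 0},
  {"delta_pos": [0, 0, -0.07], "yaw": 0},
  {"delta_pos": [0, 0, -0.08], "yaw": 0},
  {"delta_pos": [0, 0, -0.09], "yaw": 0},
  {"delta_pos": [0, 0, -0.1], "yaw": 0},
  {"delta_pos": [0, 0, -0.1], "yaw": 0},
])

```text
t: 55.3
position: [0.4622, 0.2227, 0.0277]
orientation: [3.141, 0.0, 1.621]
wrist_force: [0.1, -0.2, 2.6]
grip_width: 0.0128
grasp_force: 88.7
```

Request:
move_arm([
  {"delta_pos": [0, 0, -0.005], "yaw": 0},
  {"delta_pos": [0, 0, -0.01], "yaw": 0},
  {"delta_pos": [0, 0, -0.012], "yaw": 0},
  {"delta_pos": [0, 0, -0.012], "yaw": 0},
  {"delta_pos": [0, 0, -0.012], "yaw": 0},
  {"delta_pos": [0, 0, -0.012], "yaw": 0},
  {"delta_pos": [0, 0, -0.012], "yaw": 0},
  {"delta_pos": [0, 0, -0.012], "yaw": 0},
  {"delta_pos": [0, 0, -0.012], "yaw": 0},
  {"delta_pos": [0, 0, -0.012], "yaw": 0},
])

```text
t: 56.3
position: [0.4622, 0.2227, 0.0274]
orientation: [3.14, 0.001, 1.621]
wrist_force: [-1.7, -2.3, 19.0]
grip_width: 0.0128
grasp_force: 90.9
```

```bash
python3 - <<'E'
from h import *
for n in("top","side"):
    q=robot.get_image(n); c=cloud(q,q["depth"]>0)
    for y0,y1 in((.18,.19),(.2,.208),(.258,.295)):
        s=c[(abs(c[:,0]-.462)<.012)&(c[:,1]>y0)&(c[:,1]<y1)&(c[:,2]>.02)&(c[:,2]<.06)]
        if len(s): print(n,y0,len(s),"z90",np.percentile(s[:,2],90).round(4))
E
```

```text
top 0.18 12 z90 0.0396
top 0.2 16 z90 0.0429
side 0.18 26 z90 0.0435
side 0.2 5 z90 0.0551
side 0.258 4 z90 0.0422
```

Request:
move_arm([
  {"delta_pos": [0, 0, 0.012], "yaw": 0},
  {"delta_pos": [0, 0, 0.012], "yaw": 0},
  {"delta_pos": [0, 0, 0.012], "yaw": 0},
  {"delta_pos": [0, 0, 0.012], "yaw": 0},
  {"delta_pos": [0, 0, 0.012], "yaw": 0},
  {"delta_pos": [0, 0, 0.012], "yaw": 0},
  {"delta_pos": [0, 0, 0.012], "yaw": 0},
  {"delta_pos": [0, 0, 0.012], "yaw": 0},
  {"delta_pos": [0, 0, 0.012], "yaw": 0},
  {"delta_pos": [0, 0, 0.012], "yaw": 0},
], gripper=0.3)

```text
t: 57.4
position: [0.4619, 0.2228, 0.0277]
orientation: [-3.142, -0.0, 1.621]
wrist_force: [0.1, -0.4, -0.1]
grip_width: 0.03
grasp_force: 0.0
```

Request:
move_arm([
  {"delta_pos": [0, 0, 0.03], "yaw": 0},
  {"delta_pos": [0, 0, 0.08], "yaw": 0},
  {"delta_pos": [0, 0, 0.15], "yaw": 0},
  {"delta_pos": [0, 0, 0.3], "yaw": 0},
  {"delta_pos": [0, 0, 0.5], "yaw": 0},
  {"delta_pos": [0, 0, 0.7], "yaw": 0},
  {"delta_pos": [0, -0.2, 0.7], "yaw": 0},
  {"delta_pos": [0, -0.4, 0.7], "yaw": 0},
  {"delta_pos": [0, -0.6, 0.7], "yaw": 0},
  {"delta_pos": [0, -0.8, 0.7], "yaw": 0},
])

```text
t: 58.4
position: [0.4619, 0.0614, 0.1688]
orientation: [3.14, 0.0, 1.621]
wrist_force: [0.1, 0.5, 0.8]
grip_width: 0.03
grasp_force: 0.0
```

Request:
move_arm([
  {"delta_pos": [0, -0.2, 0], "yaw": 0},
  {"delta_pos": [0, -0.4, 0], "yaw": 0},
  {"delta_pos": [0, -0.6, 0], "yaw": 0},
  {"delta_pos": [0, -0.8, 0], "yaw": 0},
  {"delta_pos": [0, -1, 0], "yaw": 0},
  {"delta_pos": [0, -1, 0], "yaw": 0},
  {"delta_pos": [0, -1, 0], "yaw": 0},
  {"delta_pos": [0, -1, 0], "yaw": 0},
  {"delta_pos": [0, -1, 0], "yaw": 0},
  {"delta_pos": [0, -1, 0], "yaw": 0},
])

```text
t: 59.4
position: [0.4621, -0.1358, 0.1679]
orientation: [3.141, -0.0, 1.624]
wrist_force: [0.1, 0.5, 0.1]
grip_width: 0.0296
grasp_force: 0.0
```

```bash
python3 - <<'E'
from h import *
p=robot.get_image("side"); q=robot.get_image("top")
for n,r in(("s",p),("t",q)):
    for t in("marker_barrel","vial_white_a","vial_black_a","amber_small","amber_large"): print(n,t,[(round(x["conf"],2),w(r,x["location"]).round(3).tolist()) for x in robot.spot_point(r,t)[:3]])
c=cloud(q,q["depth"]>0)
for y in np.arange(.17,.33,.008):
    s=c[(abs(c[:,0]-.462)<.006)&(abs(c[:,1]-y)<.004)]; print(round(y,3),len(s),np.median(s[:,2]).round(4))
b=cv2.resize(q["image"][140:260,110:350],None,fx=3.3,fy=3.3,interpolation=cv2.INTER_CUBIC)
cv2.imwrite("pics/t10.png",b)
E
```

```text
s marker_barrel [(0.4, [0.461, 0.225, 0.033])]
s vial_white_a []
s vial_black_a [(0.62, [0.437, -0.214, -0.002]), (0.57, [0.431, -0.319, 0.002])]
s amber_small [(0.69, [0.568, 0.169, 0.008])]
s amber_large [(0.98, [0.573, -0.042, 0.005])]
t marker_barrel [(0.64, [0.463, 0.227, 0.037])]
t vial_white_a [(0.63, [0.536, 0.274, 0.007]), (0.51, [0.581, 0.277, 0.009])]
t vial_black_a [(0.6, [0.437, -0.322, -0.001])]
t amber_small [(0.66, [0.563, 0.167, 0.009])]
t amber_large [(0.9, [0.578, -0.043, 0.006]), (0.6, [0.437, -0.32, -0.001])]
0.17 11 0.0045
0.178 11 0.0061
0.186 15 0.0309
0.194 13 0.0408
0.202 9 0.0414
0.21 11 0.0413
0.218 11 0.0409
0.226 9 0.0428
0.234 12 0.04
0.242 7 0.042
0.25 12 0.0416
0.258 11 0.0419
0.266 9 0.0414
0.274 12 0.0424
0.282 11 0.0408
0.29 9 0.042
0.298 8 0.0412
0.306 7 0.0401
0.314 6 0.0426
0.322 0 nan
  return _methods._mean(a, axis=axis, dtype=dtype,
  ret = ret.dtype.type(ret / rcount)
```

View pics/t10.png

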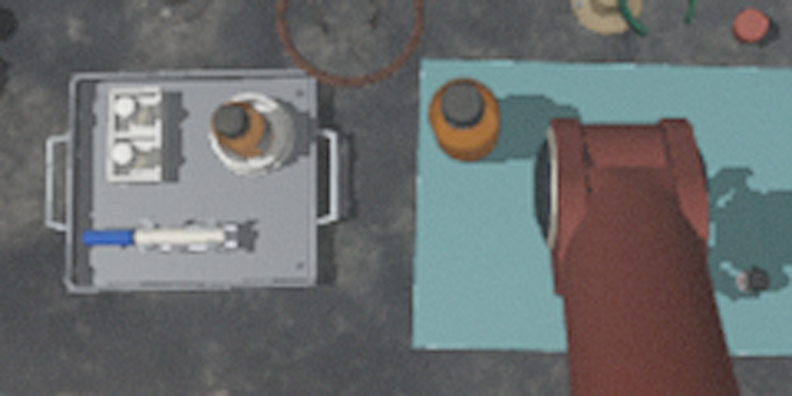

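The white vials stand in their cells at (125,108) and (122,153), and the bottle is in the cup at (240,125). The marker lies level in both clips, from (85,238) to (228,237), with its axis at the home height. The bench items are unmoved and the arm is clear, so I'm handing in.

```bash
python3 -c "
from workcell import robot
print(robot.job_done())"
```

```text
the job is handed in; nothing more can be done
None
```

The tray is packed and handed in at about 60 s: both white-capped vials upright in their cells, the smallest amber bottle upright in the cup (slid about 6 cm first to clear an overhanging clamp), and the marker seated level in both clips, with the black-capped vials and larger bottle still standing in place.

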